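# Sort repaired circuit boards from the mixed rack into the long and short storage racks

## Task

Slide the hold-down bar on the mixed rack right back, then draw each circuit board up out of its slot by its top edge and stand it upright in a slot of the storage rack that matches its length, pushed fully down: the long boards in the rack with long slots, the short boards in the rack with short slots. When every board is stored, slide the bar of the empty mixed rack home again; leave the mug, jar, tape and screwdriver untouched throughout.

Things in the scene. Friction and masses are not known exactly. Their poses are not given: they have to be found in the camera images.
- rack: mixed rack: grey slotted block fixed to the bench, 136 x 276 x 38 mm (x, y, z), origin at the centre of its underside, with 5 open slots along its x axis, at y = -88, -44, 0, 44, 88 mm; each slot is 120 mm long, 5 mm wide and 30 mm deep (floor 8 mm above the origin), its mouth chamfered 4 mm. At y = +-130 mm an aluminium cheek plate 10 mm thick rises to 86 mm and runs from x = -30 to 120 mm
- bar (a joint): travel (m) of the aluminium hold-down bar (16 mm wide, 272 mm long along the rack's y, underside 87 mm and top 97 mm above the bench) that slides on the cheeks along the rack's +x axis (away from the robot): 0 = home, across the middle of the boards' tops; 0.085 = right back, clear of the boards
- bar_knob (a point): point on the axis of the upright black knob (round, 16 mm diameter) on the middle of the hold-down bar, 117 mm above the bench; the knob runs from 97 to 131 mm; this is the height to grip; axes as the mixed rack's
- rack_long: storage rack for long boards: loose grey slotted block, 136 x 120 x 38 mm (x, y, z), 1.6 kg, origin at the centre of its underside, with 3 slots along its x axis at y = -44, 0, 44 mm, each 120 mm long, 5 mm wide, 30 mm deep (floor 8 mm above the origin), mouth chamfered 4 mm
- rack_short: storage rack for short boards: the same but 106 mm in x with slots 90 mm long
- long1: long green circuit board, 110 mm long (its x axis), 3 mm thick (y) and 75 mm tall (z), standing upright, with a white stiffener strip 10 mm thick (y) and 12 mm high along its whole top edge; origin at the middle of the bottom edge, so the strip's centre is 69 mm above the origin; 70 g
- long2: long green circuit board, 110 mm long (its x axis), 3 mm thick (y) and 75 mm tall (z), standing upright, with a white stiffener strip 10 mm thick (y) and 12 mm high along its whole top edge; origin at the middle of the bottom edge, so the strip's centre is 69 mm above the origin; 70 g
- long3: long green circuit board, 110 mm long (its x axis), 3 mm thick (y) and 75 mm tall (z), standing upright, with a white stiffener strip 10 mm thick (y) and 12 mm high along its whole top edge; origin at the middle of the bottom edge, so the strip's centre is 69 mm above the origin; 70 g
- short1: short green circuit board, 80 mm long (its x axis), 3 mm thick (y) and 75 mm tall (z), standing upright, with a white stiffener strip 10 mm thick (y) and 12 mm high along its whole top edge; origin at the middle of the bottom edge, so the strip's centre is 69 mm above the origin; 70 g
- short2: short green circuit board, 80 mm long (its x axis), 3 mm thick (y) and 75 mm tall (z), standing upright, with a white stiffener strip 10 mm thick (y) and 12 mm high along its whole top edge; origin at the middle of the bottom edge, so the strip's centre is 69 mm above the origin; 70 g
- mug: white mug, 82 mm across, 90 mm tall, a bystander; origin under its centre
- jar: white plastic jar, 52 mm across, 85 mm tall, a bystander; origin under its centre
- tape: black roll of tape, 72 mm across, 19 mm high, a bystander; origin under its centre
- screwdriver: screwdriver 160 mm long lying on the bench along its x axis, a bystander
Not all that is in view belongs to the job. Leave any red look-alike of the short2 alone. What is shaped like the rack_long but red or turquoise is not meant.

How it is judged:
By the outcome, as a careful person would: the job done as asked, in the order asked, and still so for the second after the job is handed in, with the robot touching nothing.
Of long1, long2, long3, short1, short2 only 4 to 5 are there at a start; the rules pass over those that are not, and their reading is None.
At some moment in a run one of rack_long, rack_short may be knocked a few centimetres aside while the robot is not near it.
It also fails if it takes over 210 s, if anything falls off the work surface, if the arm or the gripper's body presses on something with over 40 N, if the wrist force passes 120 N, or if a joint passes its speed limit or range.

## Robot

A 6-joint arm with a two-finger parallel gripper is mounted at the origin on the work surface. World frame = base frame: x ahead of the robot, y to its left, z up, the work surface at z = 0. Lengths are in mm, angles in rad, forces in N, time in s.
With the tool pointing down it reaches from about 350 to 775 mm from the base axis. Payload 7.3 kg.
Tool frame: the origin (TCP) lies at the very end of the fingers, on their centre line; the grasp point (between the pads) lies 19 mm behind it; z points along the fingers, y is the line along which they close (so a half turn about z gives the same grasp; the last joint's range is limited). The gripper opens to 92 mm and grips with 3 to 60 N. Pads are 19 mm wide; open, the fingers measure 130 mm over their backs; the gripper's body (75 mm by 190 mm) begins 47 mm behind the grasp point.
Start: joints at [1.168, 0.342, 1.524, -0, 1.275, -0.146], TCP at [133.327, 507.808, 226.741] pointing down, gripper open.
Joint ranges: [-2.53, 2.53], [-0.77, 2.02], [0.04, 2.7], [-1, 4.14], [0.28, 2.66], [-3.11, 3.11]. Speed limits (rad/s): [2.57, 2.57, 3.14, 3.14, 3.14, 3.14].

## Interface

Orientations are given as [roll, pitch, yaw] about the fixed x, y, z axes, in that order (R = Rz(yaw) Ry(pitch) Rx(roll)).
In Python, from plant import get_obs, optics, ticket, finder gives the robot as it stands.
- The arm moves only by the tool send_rows, never from a script. Its arguments are lists of equal length, an entry for each row: "offset": the shift along the tool's x, y, z scaled (see below), a list of three; "delta_rot": the turn, a rotation vector about the tool's x, y, z scaled (see below), a list of three. In form: {"offset": [[dx, dy, dz], ...], "delta_rot": [[rx, ry, rz], ...]}. A call has 1 to 8 rows; each row is the pose to reach, as a shift and turn from the pose commanded when the call began, along the tool's axes at that moment, turning the shorter way round; what a row does not reach only later rows make up. The controller multiplies each number of a shift by 120 mm and each number of a turn by 360 degrees. A row lasts 1/8 s, in which the tool goes at most 62.5 mm and 10.7 degrees, less where a joint would pass 70% of its speed; a pose out of reach is approached as far as the arm can. A call with a number of a shift or a turn outside -1 to 1 is refused whole. A call with a gripper value outside its range is refused whole. "grip" is the opening, from 0 (shut) to 1 (fully open), set as the call begins (left out, the last holds). The fingers move at their own pace and stop on an object; the grip force is fixed at half the most. Time passes only in rows, so rows that repeat a pose let the fingers close. It gives the time, the measured TCP pose, the force, the opening and the grip force at its end, in the units of the state.
- get_obs(): the state, without advancing time (a new reading comes with each control period).
- optics.capture(name): name is "scene" or "top" or "wrist"; returns the picture (480x640x3 uint8, red, green, blue); there is no depth.
- optics.get_calibration(name): a dict with "fx", "fy", "cx", "cy" (pixels), "world_from_camera" (4x4, takes a point from camera to world coordinates). Camera axes: x right, y down, z forward; pixel columns grow to the right and rows downward; lengths in mm; the calibration is good to about 2 mm. A picture is of the moment at which its call begins: read the wrist's pose just before it. get_calibration takes no time and is no camera call; for the wrist camera it gives the pose at the moment of the call.
- ticket.close_job(): hands the job in; it is judged then, once.
Trained networks look in the newest picture that a camera, given by its name, has taken for a name from the list of things; names that differ only in an ending like _2 or _b are one class to them, and where a whole thing is asked for, a point or a joint stands for the part that bears it (a point fixed in the world has none). Each returns a list of dicts, best first, with "confidence" (0 to 1); they miss things now and then, are a little off and sometimes report something else, mostly with a low value. They report only what shows in the picture. A call takes as long as a camera call. They do not tell look-alikes from the thing itself.
- finder.boxes_of(target, camera): "box" ([left, top, right, bottom] in pixels, round what is visible of it).
- finder.silhouettes(target, camera): "region" (480x640 bool, what is visible of it) and "box" ([left, top, right, bottom] in pixels, round what is visible of it).
- finder.pinpoint(target, camera): "uv" ([column, row] in pixels: a listed point, or the origin of a listed thing).
The state is a dict: "time": time; "joint_positions": joint angles; "dq": joint speeds; "tau": joint torques, N m; "tool_pos": TCP position; "tcp_rot": TCP orientation; "contact_force": force on the tool from outside, world axes, zero at the start; "moment": the same for the moment, N m; "grip_width": finger opening in mm; "finger_force": force on a finger pad.
Only numpy, scipy, OpenCV 4.12 (cv2) and the standard library are available. Lean on these libraries where they do the work, as an engineer would, in place of code of your own. Each camera call takes 0.05 s, during which the arm holds its last target. There are 200 camera calls.

## Working session

There is one attempt and no reset: what is moved stays moved. The work goes in short steps, Python scripts to look and compute and a tool call to move; the robot and the scene stay as the last step left them, time stands still between calls to the robot, and variables do not carry over. Pictures are saved under pics/ and viewed, at most 14 in all, crops included, and the job is handed in when it is done.

Besides the shell and the picture viewer there is one more tool, called after "Emit:" as a command line: name --argument value ..., lists and objects as JSON in quotes. send_rows: Moves the arm, as the interface text tells. Its arguments: {"type":"object","properties":{"offset":{"type":"array"},"delta_rot":{"type":"array"},"grip":{"type":"number"}},"required":["offset","delta_rot"]}

```bash
ls; mkdir -p pics
python3 - <<'E'
from plant import get_obs, optics, finder
import cv2,numpy as np
o=get_obs();print({k:np.round(v,3).tolist() for k,v in o.items()})
for n in ["scene","top"]:
    im=optics.capture(n);cv2.imwrite(f"pics/{n}0.png",im[...,::-1])
    c=optics.get_calibration(n);print(n,c["fx"],c["fy"],c["cx"],c["cy"],np.round(c["world_from_camera"],3).tolist())
for t in ["rack","bar","bar_knob","rack_long","rack_short","long1","short1"]:
    print(t,[(np.round(d["uv"],1).tolist(),round(d["confidence"],2)) for d in finder.pinpoint(t,"top")])
E
```

```text
pics
{'time': 0.0, 'joint_positions': [1.168, 0.343, 1.525, -0.0, 1.275, -0.146], 'dq': [0.001, -0.001, 0.0, -0.001, -0.0, -0.0], 'tau': [0.001, -43.126, -24.422, 0.072, 0.056, -0.0], 'tool_pos': [133.16, 507.401, 226.031], 'tcp_rot': [-3.14, -0.0, 2.885], 'contact_force': [-1.117, 0.712, 0.526], 'moment': [-0.045, 0.039, -0.017], 'finger_force': 0.0, 'grip_width': 91.699}
scene 540.8839373807905 540.8839373807905 319.78541102039674 235.3927026695012 [[-0.12, 0.644, -0.755, 1563.086], [0.993, 0.086, -0.084, 93.16], [0.011, -0.76, -0.65, 1020.391], [0.0, 0.0, 0.0, 1.0]]
top 437.8842276593421 437.8842276593421 317.1219240769514 243.35548550196341 [[0.001, -0.982, 0.191, 340.3], [-1.0, -0.004, -0.017, -21.018], [0.017, -0.191, -0.981, 1043.544], [0.0, 0.0, 0.0, 1.0]]
rack [([199.0, 253.2], 0.86)]Traceback (most recent call last):
  File "<stdin>", line 8, in <module>
ValueError: it knows: bar_knob, jar, long, mug, rack, rack_long, rack_short, screwdriver, short, tape
```

View pics/top0.png

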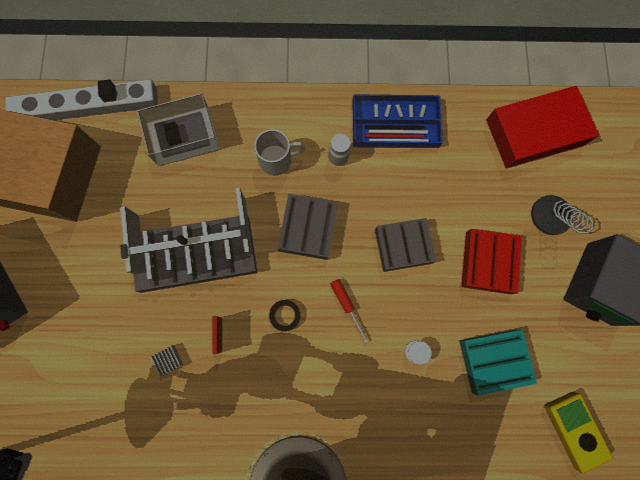

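View pics/scene0.png

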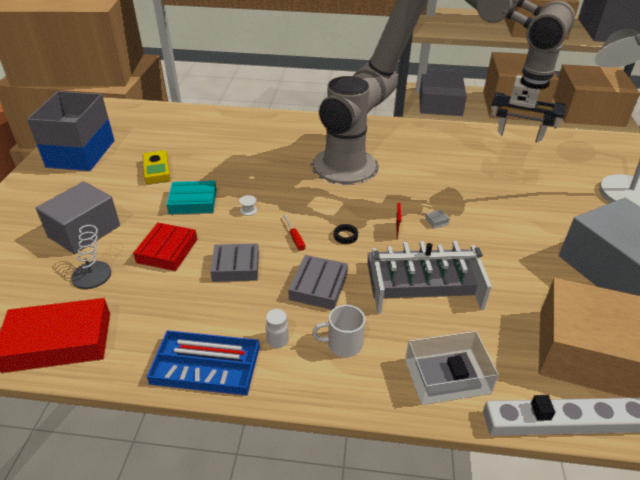

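```bash
cat > h.py <<'E'
from plant import get_obs, optics, finder
import cv2,numpy as np
from scipy.spatial.transform import Rotation as R
def ray(c,uv):
    d=np.array([(uv[0]-c["cx"])/c["fx"],(uv[1]-c["cy"])/c["fy"],1]);T=c["world_from_camera"]
    T=np.asarray(T);return T[:3,3],T[:3,:3]@d
def at(c,uv,z):
    o,d=ray(c,uv);return o+d*(z-o[2])/d[2]
def proj(c,p):
    T=np.linalg.inv(np.asarray(c["world_from_camera"]));q=T[:3,:3]@np.asarray(p,float)+T[:3,3]
    return np.array([c["fx"]*q[0]/q[2]+c["cx"],c["fy"]*q[1]/q[2]+c["cy"]])
E
python3 - <<'E'
from h import *
for n in ["top","scene"]:
  optics.capture(n);c=optics.get_calibration(n)
  for t,z in dict(rack=0,bar_knob=117,rack_long=0,rack_short=0,long=8,short=8,mug=0,jar=0,tape=0,screwdriver=0).items():
    print(n,t,[(np.round(d["uv"],1).tolist(),round(d["confidence"],2),np.round(at(c,d["uv"],z)).tolist()) for d in finder.pinpoint(t,n)])
E
```

```text
top rack []
top bar_knob [([181.7, 237.9], 0.92, [532.0, 254.0, 117.0])]
top rack_long [([488.8, 260.6], 0.91, [503.0, -456.0, 0.0]), ([492.2, 361.1], 0.86, [267.0, -446.0, 0.0]), ([309.2, 226.4], 0.64, [586.0, -20.0, 0.0])]
top rack_short [([400.1, 243.2], 0.98, [545.0, -241.0, 0.0])]
top long [([213.1, 248.8], 0.8, [528.0, 210.0, 8.0]), ([195.4, 253.7], 0.76, [516.0, 252.0, 8.0]), ([159.5, 258.7], 0.57, [504.0, 336.0, 8.0])]
top short [([233.4, 245.0], 0.69, [537.0, 162.0, 8.0]), ([221.8, 332.0], 0.55, [333.0, 181.0, 8.0]), ([179.5, 254.1], 0.48, [515.0, 289.0, 8.0])]
top mug [([273.1, 156.7], 0.81, [766.0, 72.0, 0.0])]
top jar [([339.4, 153.2], 0.61, [777.0, -95.0, 0.0])]
top tape [([282.9, 316.7], 0.95, [368.0, 41.0, 0.0]), ([309.9, 227.6], 0.23, [583.0, -21.0, 0.0])]
top screwdriver [([347.6, 311.7], 0.56, [380.0, -111.0, 0.0]), ([337.5, 155.1], 0.17, [772.0, -90.0, 0.0])]
scene rack [([422.9, 279.7], 0.63, [521.0, 254.0, 0.0])]
scene bar_knob [([424.6, 247.7], 0.97, [525.0, 243.0, 117.0])]
scene rack_long [([318.8, 286.4], 0.97, [581.0, -17.0, 0.0]), ([165.8, 253.3], 0.89, [510.0, -455.0, 0.0]), ([194.1, 202.6], 0.73, [273.0, -446.0, 0.0]), ([420.9, 274.6], 0.6, [502.0, 249.0, 0.0])]
scene rack_short [([239.5, 269.1], 0.59, [545.0, -237.0, 0.0])]
scene long [([450.8, 273.8], 0.85, [497.0, 327.0, 8.0]), ([405.5, 274.7], 0.7, [516.0, 207.0, 8.0]), ([420.9, 277.1], 0.46, [520.0, 248.0, 8.0])]
scene short [([386.4, 275.0], 0.53, [524.0, 157.0, 8.0]), ([437.1, 275.5], 0.47, [508.0, 291.0, 8.0]), ([397.8, 232.3], 0.47, [343.0, 185.0, 8.0])]
scene mug [([344.7, 345.5], 0.72, [764.0, 66.0, 0.0]), ([345.5, 233.9], 0.46, [360.0, 34.0, 0.0])]
scene jar [([275.9, 339.6], 0.9, [767.0, -97.0, 0.0])]
scene tape [([345.9, 235.0], 0.7, [365.0, 36.0, 0.0])]
scene screwdriver [([290.4, 235.8], 0.54, [390.0, -123.0, 0.0])]
```

```bash
cat >> h.py <<'E'
def Rt(yaw): return R.from_euler('xyz',[np.pi,0,yaw])
def plan(tp,yaw,start=None):
    """print successive calls (offset/120mm, turn/360deg) to reach tp with tool down at yaw"""
    if start is None:
        o=get_obs();p=np.array(o["tool_pos"]);r=R.from_euler('xyz',o["tcp_rot"])
    else: p=np.array(start[:3],float);r=Rt(start[3])
    tp=np.array(tp,float);i=0
    while i<9:
        d=r.inv().apply(tp-p);rv=(r.inv()*Rt(yaw)).as_rotvec()
        if np.linalg.norm(d)<.3 and np.linalg.norm(rv)<.002: break
        d=d/max(1,np.abs(d).max()/119)
        f=np.round(d/120,3);g=np.round(rv/2/np.pi,4)
        n=int(np.ceil(max(np.linalg.norm(d)/62.5,np.degrees(np.linalg.norm(rv))/10.7)))
        p=p+r.apply(f*120);r=r*R.from_rotvec(g*2*np.pi);i+=1
        print("rows",n,f.tolist(),g.tolist(),"->",np.round(p,1).tolist())
E
python3 - <<'E'
from h import *
plan([480,250,330],np.pi+.187)
E
```

```text
rows 3 [-0.992, -0.399, -0.256] [0.0, -0.0, -0.0706] -> [236.3, 431.2, 257.4]
rows 3 [-0.914, -0.992, -0.322] [0.0, -0.0, -0.0] -> [366.2, 334.6, 296.1]
rows 3 [-0.801, -0.869, -0.283] [0.0, -0.0, -0.0] -> [480.0, 250.0, 330.0]
```

Emit:
send_rows --offset '[[-0.99,-0.4,-0.25],[-0.99,-0.4,-0.25],[-0.99,-0.4,-0.25],[-0.99,-0.4,-0.25]]' --delta_rot '[[0,0,-0.07],[0,0,-0.07],[0,0,-0.07],[0,0,-0.07]]'

```text
time: 1.75
tool_pos: [237.1, 430.7, 257.2]
tcp_rot: [3.141, 0.001, -2.962]
contact_force: [-0.5, -0.0, -0.6]
grip_width: 91.9
finger_force: 0.0
```

Emit:
send_rows --offset '[[-0.91,-0.99,-0.32],[-0.91,-0.99,-0.32],[-0.91,-0.99,-0.32],[-0.91,-0.99,-0.32]]' --delta_rot '[[0,0,0],[0,0,0],[0,0,0],[0,0,0]]'

```text
time: 2.25
tool_pos: [366.4, 333.8, 295.3]
tcp_rot: [3.141, 0.001, -2.963]
contact_force: [-0.6, 0.6, 0.5]
grip_width: 91.5
finger_force: 0.0
```

Emit:
send_rows --offset '[[-0.8,-0.87,-0.28],[-0.8,-0.87,-0.28],[-0.8,-0.87,-0.28],[-0.8,-0.87,-0.28]]' --delta_rot '[[0,0,0],[0,0,0],[0,0,0],[0,0,0]]'

```text
time: 2.75
tool_pos: [478.2, 249.8, 328.0]
tcp_rot: [3.141, -0.001, -2.96]
contact_force: [0.7, 0.4, -0.2]
grip_width: 91.6
finger_force: 0.0
```

Run:
```python
from h import *
o=get_obs();print(o["time"],o["tool_pos"],o["tcp_rot"])
c=optics.get_calibration("wrist");print(c["fx"],np.round(c["world_from_camera"],3).tolist())
im=optics.capture("wrist");cv2.imwrite("pics/w1.png",im[...,::-1])
for t,z in dict(rack=0,bar_knob=117,long=8,short=8).items():
    print(t,[(np.round(d["uv"],1).tolist(),round(d["confidence"],2),np.round(at(c,d["uv"],z),1).tolist()) for d in finder.pinpoint(t,"wrist")])
```

```text
2.75 [478.16655075 249.76028426 328.02590293] [ 3.14097389e+00 -1.27329684e-03 -2.95996416e+00]
355.63292624667054 [[-0.181, 0.944, 0.277, 402.922], [0.984, 0.173, 0.051, 235.329], [-0.0, 0.282, -0.96, 486.555], [0.0, 0.0, 0.0, 1.0]]
rack [([309.9, 225.9], 0.92, [518.1, 245.2, 0.0])]
bar_knob [([314.1, 262.4], 0.83, [530.1, 254.5, 117.0]), ([249.9, 223.8], 0.74, [499.7, 179.6, 117.0])]
long [([281.7, 222.7], 0.95, [518.8, 206.0, 8.0]), ([376.1, 228.7], 0.79, [503.5, 335.8, 8.0]), ([310.1, 224.4], 0.68, [514.1, 244.9, 8.0])]
short [([349.0, 226.4], 0.97, [507.1, 298.3, 8.0]), ([285.8, 69.2], 0.97, [327.6, 181.6, 8.0]), ([250.3, 224.8], 0.93, [529.5, 163.9, 8.0])]
```

View pics/w1.png

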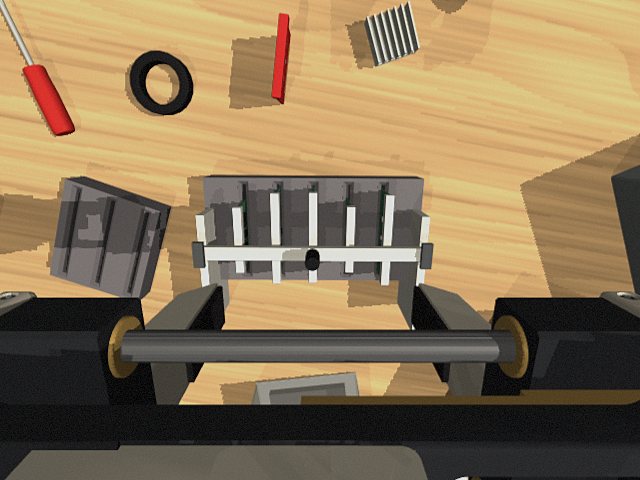

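Pictures: the top view shows the grey mixed rack at (190,250) with 5 white-topped boards, grey rack_long at (309,227), grey rack_short at (405,244). 

The wrist view shows strips at columns 237 (short), 276 (long), 313 (long), 350 (short) and 386 (long), with the bar at row 254 and the knob at (312,258).

Possible confusions (top-view pixels):
- red board (217,335), not short2
- red rack (493,261) and turquoise rack (498,361), not rack_long
- grey rack_long against rack_short: 3 slots each, the longer one at (309,227)

The wrist picture is the close crop and agrees. Next is the knob.

Run:
```python
from h import *
plan([529,254,200],np.pi+.184)
```

```text
rows 3 [-0.399, -0.046, 0.992] [0.0, -0.0001, 0.0001] -> [525.1, 253.7, 209.5]
rows 1 [-0.032, -0.003, 0.079] [0.0, -0.0, 0.0] -> [529.0, 254.1, 200.0]
```

Emit:
send_rows --offset '[[-0.42,-0.05,0.99],[-0.42,-0.05,0.99],[-0.42,-0.05,0.99],[-0.42,-0.05,0.99]]' --delta_rot '[[0,0,0],[0,0,0],[0,0,0],[0,0,0]]' --grip 0.6

```text
time: 3.5
tool_pos: [528.9, 253.1, 211.3]
tcp_rot: [3.141, 0.001, -2.958]
contact_force: [0.8, 1.1, 0.5]
grip_width: 57.0
finger_force: 0.0
```

Run:
```python
from h import *
c=optics.get_calibration("wrist")
im=optics.capture("wrist");cv2.imwrite("pics/w2.png",im[...,::-1])
for t,z in dict(rack=0,bar_knob=117).items():
    print(t,[(np.round(d["uv"],1).tolist(),round(d["confidence"],2),np.round(at(c,d["uv"],z),1).tolist()) for d in finder.pinpoint(t,"wrist")])
plan([529,254,104],np.pi+.184)
```

```text
rack [([316.1, 204.2], 0.77, [517.5, 248.5, 0.0]), ([58.6, 220.4], 0.66, [584.6, -17.4, 0.0])]
bar_knob [([317.7, 246.2], 0.57, [527.9, 252.2, 117.0])]
rows 2 [0.006, 0.008, 0.906] [0.0001, 0.0007, -0.0001] -> [529.1, 254.0, 104.1]
```

View pics/w2.png

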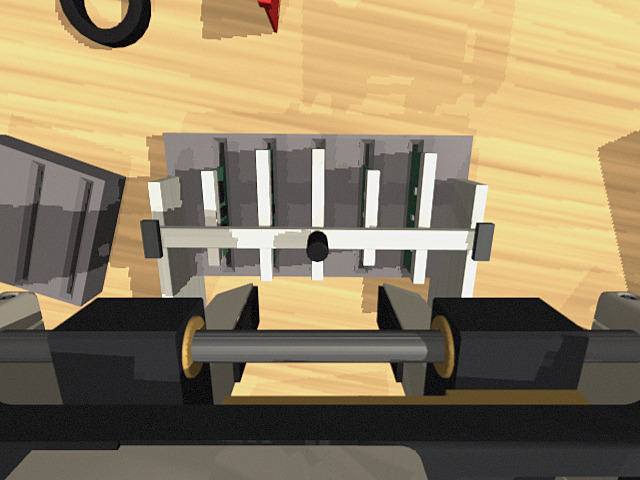

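The knob is at (317,246), centred under the fingers. I'll go down and grip it.

Emit:
send_rows --offset '[[0.005,0,0.3],[0.01,0,0.6],[0.01,0,0.8],[0.01,0,0.89],[0.01,0,0.89]]' --delta_rot '[[0,0,0],[0,0,0],[0,0,0],[0,0,0],[0,0,0]]'

```text
time: 4.28
tool_pos: [528.2, 252.4, 104.0]
tcp_rot: [3.141, 0.001, -2.958]
contact_force: [1.0, -0.6, 0.6]
grip_width: 54.9
finger_force: 0.0
```

Emit:
send_rows --offset '[[0,0,0],[0,0,0],[0,0,0],[0,0,0],[0,0,0],[0,0,0]]' --delta_rot '[[0,0,0],[0,0,0],[0,0,0],[0,0,0],[0,0,0],[0,0,0]]' --grip 0

```text
time: 5.03
tool_pos: [527.9, 252.5, 103.3]
tcp_rot: [3.141, 0.0, -2.959]
contact_force: [-0.5, 2.4, 1.3]
grip_width: 15.3
finger_force: 30.0
```

Emit:
send_rows --offset '[[-0.12,0,0],[-0.25,0,0],[-0.4,0,0],[-0.55,0,0],[-0.65,0,0],[-0.71,0,0],[-0.715,0,0],[-0.715,0,0]]' --delta_rot '[[0,0,0],[0,0,0],[0,0,0],[0,0,0],[0,0,0],[0,0,0],[0,0,0],[0,0,0]]'

```text
time: 6.02
tool_pos: [603.3, 265.9, 102.3]
tcp_rot: [-3.139, -0.022, -2.958]
contact_force: [-30.6, -7.9, 16.7]
grip_width: 15.3
finger_force: 30.0
```

Emit:
send_rows --offset '[[-0.02,0,0],[-0.03,0,0],[-0.03,0,0],[-0.03,0,0]]' --delta_rot '[[0,0,0],[0,0,0],[0,0,0],[0,0,0]]'

```text
time: 6.52
tool_pos: [605.3, 266.2, 101.8]
tcp_rot: [-3.139, -0.026, -2.958]
contact_force: [-35.4, -10.4, 18.3]
grip_width: 15.4
finger_force: 30.0
```

Run:
```python
from h import *
for n in ["top","wrist","scene"]:
  c=optics.get_calibration(n)
  im=optics.capture(n)
  if n=="wrist": cv2.imwrite("pics/w3.png",im[...,::-1])
  if n=="top": cv2.imwrite("pics/t3.png",cv2.resize(im[170:330,80:400,::-1],None,fx=2.4,fy=2.4,interpolation=2))
  for t,z in dict(bar_knob=117).items():
    print(t,[(np.round(d["uv"],1).tolist(),round(d["confidence"],2),np.round(at(c,d["uv"],z),1).tolist()) for d in finder.pinpoint(t,n)])
```

```text
bar_knob [([181.4, 206.4], 0.96, [601.9, 259.0, 117.0])]
bar_knob [([318.8, 306.5], 0.91, [599.7, 265.1, 117.0]), ([253.6, 121.3], 0.55, [527.9, 226.0, 117.0])]
bar_knob [([432.2, 266.3], 0.91, [591.1, 259.1, 117.0])]
```

View pics/w3.png

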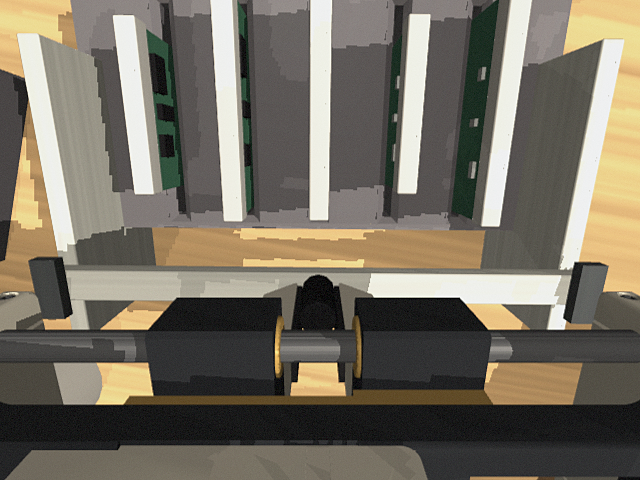

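Run:
```python
from h import *
c=optics.get_calibration("wrist")
u=np.array([np.cos(.184),np.sin(.184)]);v=np.array([-u[1],u[0]])
for n,uv,z in [("s1 far",(145,192),83),("l far",(232,219),83),("l2 far",(319,219),83),("s2 far",(407,192),83),("l3 far",(491,224),83),("rack far L",(72,228),38),("rack farmid",(318,227),38),("knob axis top",(318,284),131),("bar edge near",(318,268),97),("cheekL near",(30,37),86),("cheekR near",(612,41),86)]:
    p=at(c,uv,z)[:2];print(n,np.round(p,1),"along",round(p@u,1),"lat",round(p@v,1))
o=get_obs();p=np.array(o["tool_pos"][:2]);print(p@u,p@v)
```

```text
s1 far [569.9 170.7] along 591.5 lat 63.5
l far [575.5 215.3] along 605.2 lat 106.4
l2 far [567.3 259.1] along 605.2 lat 150.9
s2 far [545.7 299.9] along 591.4 lat 195.0
l3 far [553.7 346.3] along 607.7 lat 239.1
rack far L [610.9 105. ] along 619.8 lat -8.6
rack farmid [581. 261.] along 619.0 lat 150.3
knob axis top [583.9 261.8] along 622.0 lat 150.6
bar edge near [588.7 262.6] along 626.9 lat 150.5
cheekL near [509.7 117.6] along 522.6 lat 22.4
cheekR near [464.1 372. ] along 524.3 lat 280.8
643.7160066638232 151.00913105139205
```

Run:
```python
from h import *
c=optics.get_calibration("wrist");o=get_obs()
def T(p,r): M=np.eye(4);M[:3,:3]=R.from_euler('xyz',r).as_matrix();M[:3,3]=p;return M
X=np.linalg.inv(T(o["tool_pos"],o["tcp_rot"]))@np.array(c["world_from_camera"])
u=np.array([np.cos(.184),np.sin(.184)]);v=np.array([-u[1],u[0]])
d=dict(c);d["world_from_camera"]=T([528.9,253.1,211.3],[3.141,.001,-2.958])@X
im=cv2.imread("pics/w2.png");cv2.imwrite("pics/w2c.png",cv2.resize(im[120:300,130:500],None,fx=2.1,fy=2.1,interpolation=2))
for n,uv,z in [("strip near",(318,149),83),("strip far",(318,279),83),("rack near",(318,135),38),("rack far",(340,276),38),("bar near",(345,231),97),("bar far(top)",(345,248),97),("knob top",(317,240),131),("knob mid",(317,246),117),("cheekL",(153,181),86)]:
    p=at(d,uv,z)[:2];print(n,"along",round(p@u-551.5,1),"lat",round(p@v-151,1))
```

```text
strip near along -55.2 lat 0.6
strip far along 53.5 lat 0.6
rack near along -66.1 lat 0.6
rack far along 68.4 lat 22.6
bar near along 7.1 lat 21.9
bar far(top) along 21.2 lat 22.2
knob top along 4.9 lat -0.1
knob mid along 13.5 lat -0.1
cheekL along -30.9 lat -129.7
```

View pics/w2c.png

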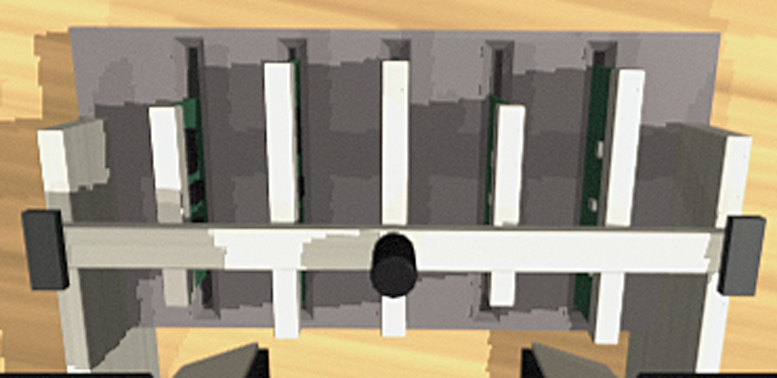

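View pics/t3.png

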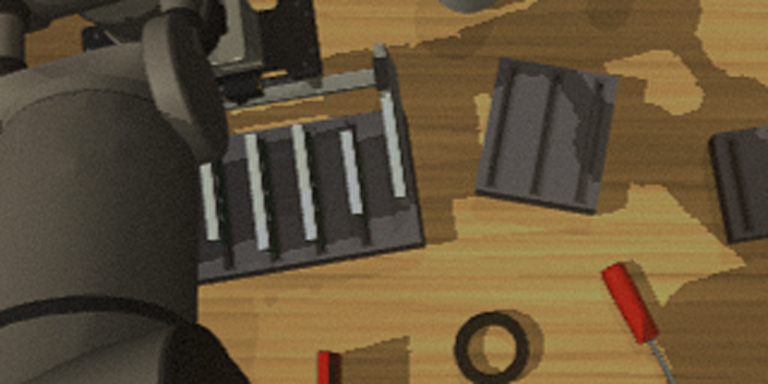

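Emit:
send_rows --offset '[[0,0,0],[0,0,0],[0,0,0]]' --delta_rot '[[0,0,0],[0,0,0],[0,0,0]]' --grip 0.5

```text
time: 7.2
tool_pos: [616.3, 268.3, 103.1]
tcp_rot: [-3.142, 0.001, -2.959]
contact_force: [0.3, -0.1, 0.5]
grip_width: 41.0
finger_force: 0.0
```

Run:
```python
from h import *
o=get_obs();print(o["tool_pos"],o["tcp_rot"])
c=optics.get_calibration("wrist");im=optics.capture("wrist")
cv2.imwrite("pics/w4.png",im[200:350,240:400,::-1].repeat(4,0).repeat(4,1))
u=np.array([np.cos(.184),np.sin(.184)]);v=np.array([-u[1],u[0]])
p=at(c,finder.pinpoint("bar_knob","wrist")[0]["uv"],117)[:2];print("knob rel",p@u-551.5,p@v-151)
g=cv2.cvtColor(im,cv2.COLOR_RGB2GRAY)
for col in (150,200,400,450):
  q=g[180:330,col].astype(int);dd=np.abs(np.diff(q));print(col,[(int(i+180),int(q[i]),int(q[i+1])) for i in np.where(dd>25)[0]],[round(float(at(c,(col,i+180.5),97)[:2]@u-551.5),1) for i in np.where(dd>25)[0]])
```

```text
[616.29330543 268.32577732 103.09125665] [-3.14154803e+00  7.12792321e-04 -2.95873325e+00]
knob rel 85.00521585634613 0.8367946841698313
150 [(206, 123, 153), (207, 153, 199), (213, 208, 158), (214, 158, 127), (247, 109, 158), (248, 158, 237), (250, 212, 175), (278, 165, 136), (296, 151, 91), (297, 91, 11)] [56.4, 56.9, 59.7, 60.2, 76.4, 76.9, 77.9, 92.5, 102.2, 102.8]
200 [(192, 78, 113), (207, 145, 195), (214, 222, 181), (215, 181, 150), (243, 147, 118), (248, 107, 153), (277, 170, 144), (296, 163, 102), (297, 102, 6)] [49.9, 56.9, 60.2, 60.7, 74.4, 77.0, 92.0, 102.3, 102.8]
400 [(196, 78, 119), (249, 108, 173), (250, 173, 229), (279, 241, 209), (294, 190, 139), (295, 139, 104)] [51.8, 77.5, 78.0, 93.1, 101.2, 101.8]
450 [(201, 78, 106), (250, 128, 216), (296, 215, 137), (297, 137, 1)] [54.2, 78.1, 102.3, 102.9]
```

View pics/w4.png

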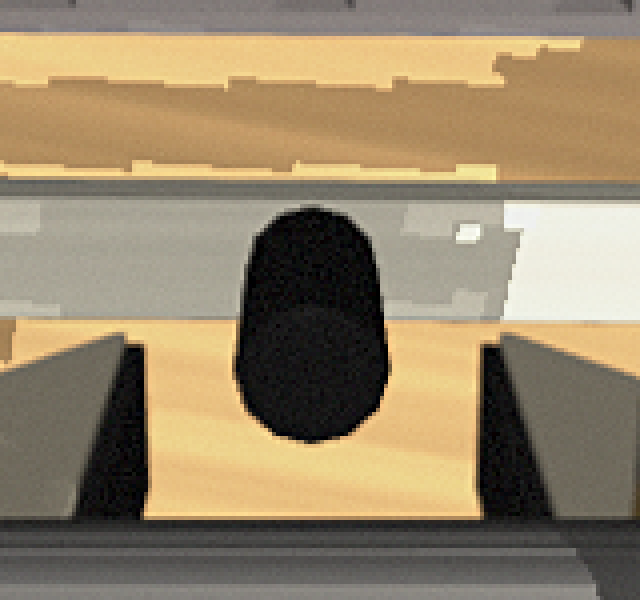

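The bar spans 77–93 mm in rack x, so its centre is at 85: right back. Next I'll fit the storage rack poses.

```bash
cat >> h.py <<'E'
from scipy.optimize import minimize
SZ=dict(rack_long=(136,120,38),rack_short=(106,120,38))
def hull(c,n,q,shift=4):
    sx,sy,sz=SZ[n];pts=[]
    for a in(-.5,.5):
        for b in(-.5,.5):
            for z in(0,sz):
                x,y=a*sx,b*sy;C,S=np.cos(q[2]),np.sin(q[2])
                pts.append(proj(c,[q[0]+C*x-S*y,q[1]+S*x+C*y,z]))
    return cv2.convexHull(np.array(pts,np.float32))
def fit(n,cam,q0,c=None):
    """pose (x,y,yaw) of a loose rack from its silhouette near q0"""
    c=c or optics.get_calibration(cam);best=None
    for d in finder.silhouettes(n,cam):
        m=d["region"];ys,xs=np.nonzero(m)
        if len(xs)<200: continue
        e=np.linalg.norm(np.array([xs.mean(),ys.mean()])-proj(c,[q0[0],q0[1],19]))
        if best is None or e<best[0]: best=(e,m.astype(np.uint8),d["confidence"])
    if best is None: return None
    m=cv2.resize(best[1]*255,None,fx=4,fy=4,interpolation=cv2.INTER_LINEAR)>127
    def cost(q):
        h=hull(c,n,q);im=np.zeros(m.shape,np.uint8);cv2.fillConvexPoly(im,np.round((h*4+1.5)).astype(np.int32),1)
        return 1-(m&(im>0)).sum()/(m|(im>0)).sum()
    r=min((minimize(cost,[q0[0],q0[1],y],method="Nelder-Mead",options=dict(initial_simplex=[[q0[0],q0[1],y],[q0[0]+12,q0[1],y],[q0[0],q0[1]+12,y],[q0[0],q0[1],y+.1]],maxiter=120)) for y in(q0[2],q0[2]+.08,q0[2]-.08)),key=lambda r:r.fun)
    return np.round(r.x,3),round(r.fun,3),round(best[0],1),round(best[2],2)
E
python3 - <<'E'
from h import *
for cam in("top","scene"):
    optics.capture(cam)
    print(cam,fit("rack_long",cam,(585,-19,-.19)),fit("rack_short",cam,(545,-239,.15)))
u=np.array([np.cos(.184),np.sin(.184)]);v=np.array([-u[1],u[0]]);O=551.5*u+151*v
print("O",O)
for y in(-88,-44,0,44,88): print(y,np.round(O+y*v,1))
o=get_obs();plan([*o["tool_pos"][:2],185],np.pi+.184);plan([*(O-88*v),185],np.pi+.184,[*o["tool_pos"][:2],185,np.pi+.184])
E
```

```text
top (array([ 5.81285e+02, -1.68540e+01, -1.64000e-01]), np.float64(0.022), np.float64(1.8), 0.77) None
scene (array([ 5.80699e+02, -1.93300e+01, -1.61000e-01]), np.float64(0.022), np.float64(0.6), 0.59) (array([ 5.38262e+02, -2.50031e+02,  1.70000e-01]), np.float64(0.023), np.float64(4.2), 0.84)
O [514.56302835 249.35544882]
-88 [530.7 162.8]
-44 [522.6 206.1]
0 [514.6 249.4]
44 [506.5 292.6]
88 [498.5 335.9]
rows 2 [-0.0, 0.0, -0.683] [0.0, 0.0, -0.0002] -> [615.9, 268.4, 185.1]
rows 3 [0.859, -0.735, -0.0] [0.0, 0.0, 0.0] -> [530.7, 162.8, 185.0]
```

Emit:
send_rows --offset '[[0,0,-0.4],[0,0,-0.68],[0.4,-0.35,-0.68],[0.86,-0.735,-0.68],[0.86,-0.735,-0.68],[0.86,-0.735,-0.68]]' --delta_rot '[[0,0,0],[0,0,0],[0,0,0],[0,0,0],[0,0,0],[0,0,0]]' --grip 0.28

```text
time: 8.35
tool_pos: [531.1, 162.8, 185.5]
tcp_rot: [3.141, 0.002, -2.96]
contact_force: [-0.3, 0.3, 1.2]
grip_width: 26.1
finger_force: 0.0
```

Run:
```python
from h import *
o=get_obs();print(o["tool_pos"],o["tcp_rot"])
c=optics.get_calibration("wrist");im=optics.capture("wrist")
cv2.imwrite("pics/w5.png",im[...,::-1])
u=np.array([np.cos(.184),np.sin(.184)]);v=np.array([-u[1],u[0]])
for t in("short","long"):
  for d in finder.silhouettes(t,"wrist"):
    # strip: brightest pixels of region
    m=d["region"]&(im.min(2)>170);ys,xs=np.nonzero(m)
    if len(xs)<100: continue
    P=np.array([at(c,p,83)[:2] for p in zip(xs,ys)]);a=P@u-551.5;b=P@v-151
    print(t,round(d["confidence"],2),"x",np.round(np.percentile(a,[1,50,99]),1),"y",np.round(np.percentile(b,[1,50,99]),1))
plan([530.7,162.8,70],np.pi+.184)
```

```text
[531.06373217 162.76706063 185.54220472] [ 3.14133567e+00  2.06043534e-03 -2.95966460e+00]
short 0.59 x [-37.9  -1.6  39.8] y [-92.6 -87.9 -83.3]
short 0.59 x [-38.   -2.2  39.2] y [31.3 43.9 48.8]
long 0.93 x [-54.7  -9.3  42.6] y [-4.9  0.   4.8]
long 0.78 x [-54.1 -12.5  36.5] y [-48.6 -44.  -39.2]
long 0.6 x [-52.4  -2.9  55.9] y [83.  87.9 92.8]
rows 2 [0.01, -0.008, 0.957] [0.0, 0.0002, -0.0] -> [530.7, 162.8, 70.0]
```

View pics/w5.png

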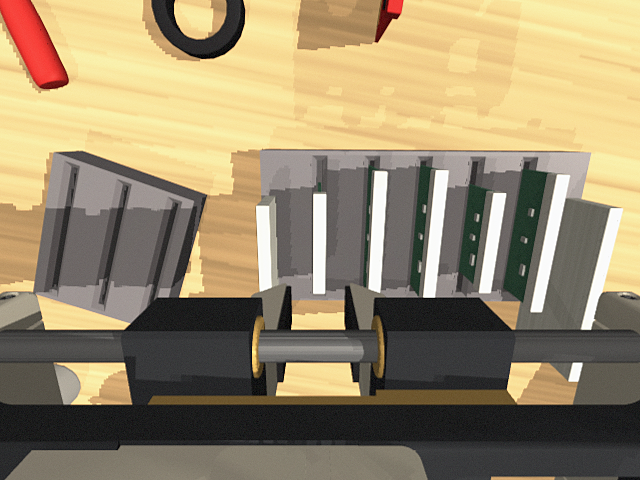

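The strip in view at (319,240) lies on the finger centre line. I'll descend and grip.

Emit:
send_rows --offset '[[0,0,0.4],[0,0,0.75],[0,0,0.95],[0,0,0.96]]' --delta_rot '[[0,0,0],[0,0,0],[0,0,0],[0,0,0]]'

```text
time: 9.0
tool_pos: [529.8, 163.6, 67.4]
tcp_rot: [3.141, -0.004, -2.958]
contact_force: [0.5, 0.5, -0.5]
grip_width: 25.9
finger_force: 0.0
```

Emit:
send_rows --offset '[[0,0,0.1],[0,0,0.1]]' --delta_rot '[[0,0,0],[0,0,0]]'

```text
time: 9.25
tool_pos: [530.5, 163.1, 57.4]
tcp_rot: [3.141, 0.0, -2.958]
contact_force: [-0.9, 0.9, 0.7]
grip_width: 25.9
finger_force: 0.0
```

Emit:
send_rows --offset '[[0,0,0],[0,0,0],[0,0,0],[0,0,0]]' --delta_rot '[[0,0,0],[0,0,0],[0,0,0],[0,0,0]]' --grip 0

```text
time: 9.75
tool_pos: [530.8, 163.0, 58.2]
tcp_rot: [3.142, 0.001, -2.959]
contact_force: [-0.1, -0.4, 4.9]
grip_width: 9.7
finger_force: 30.0
```

Emit:
send_rows --offset '[[0,0,-0.25],[0,0,-0.6],[0,0,-0.98],[0,0,-0.98],[0,0,-0.98]]' --delta_rot '[[0,0,0],[0,0,0],[0,0,0],[0,0,0],[0,0,0]]'

```text
time: 10.38
tool_pos: [529.8, 162.8, 174.3]
tcp_rot: [3.142, -0.001, -2.959]
contact_force: [-0.3, 0.6, -1.8]
grip_width: 9.5
finger_force: 30.0
```

Run:
```python
from h import *
plan([480,-235,175],np.pi+.17)
```

```text
rows 2 [0.315, -0.992, -0.001] [0.0, -0.0002, 0.0021] -> [514.3, 38.8, 174.5]
rows 2 [0.3, -0.992, -0.002] [0.0, -0.0, -0.0] -> [498.9, -84.6, 174.7]
rows 2 [0.301, -0.992, -0.002] [0.0, -0.0, -0.0] -> [483.4, -208.0, 175.0]
rows 1 [0.066, -0.217, -0.0] [0.0, -0.0, -0.0] -> [480.0, -235.0, 175.0]
```

Emit:
send_rows --offset '[[0.15,-0.5,0],[0.2,-0.99,0],[0.2,-0.99,0]]' --delta_rot '[[0,0,0.002],[0,0,0.002],[0,0,0.002]]'

```text
time: 10.75
tool_pos: [527.7, 38.2, 173.3]
tcp_rot: [-3.142, -0.003, -2.976]
contact_force: [0.4, 0.6, -1.3]
grip_width: 9.4
finger_force: 30.0
```

Emit:
send_rows --offset '[[0.1,-0.5,0],[0.15,-0.99,0],[0.15,-0.99,0]]' --delta_rot '[[0,0,0],[0,0,0],[0,0,0]]'

```text
time: 11.12
tool_pos: [530.4, -81.1, 173.6]
tcp_rot: [3.141, -0.002, -2.976]
contact_force: [-0.9, 0.5, -1.2]
grip_width: 9.6
finger_force: 30.0
```

Emit:
send_rows --offset '[[0.1,-0.3,0],[0.15,-0.6,0],[0.15,-0.6,0]]' --delta_rot '[[0,0,0],[0,0,0],[0,0,0]]'

```text
time: 11.5
tool_pos: [525.0, -152.8, 173.8]
tcp_rot: [3.14, -0.002, -2.973]
contact_force: [0.4, 1.1, 0.2]
grip_width: 9.9
finger_force: 30.0
```

Run:
```python
from h import *
o=get_obs();print(o["tool_pos"],o["tcp_rot"])
c=optics.get_calibration("wrist");im=optics.capture("wrist")
cv2.imwrite("pics/w6.png",im[...,::-1])
print(fit("rack_short","wrist",(538,-248,.17),c));print(fit("rack_long","wrist",(581,-18,-.163),c))
```

```text
[ 524.98897939 -152.76669232  173.83554482] [ 3.14028440e+00 -1.66482043e-03 -2.97288391e+00]
(array([ 5.38850e+02, -2.49845e+02,  1.68000e-01]), np.float64(0.005), np.float64(6.6), 0.72)
(array([ 5.81031e+02, -1.85590e+01, -1.64000e-01]), np.float64(0.458), np.float64(32.6), 0.72)
```

View pics/w6.png

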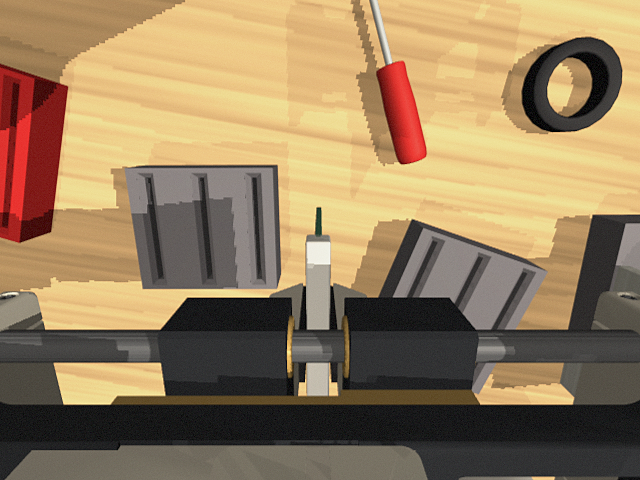

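rack_short fits at 99.5 % overlap (grey block, pixel 205,228). I'll put the first short board in its y=-44 slot.

```bash
cat >> h.py <<'E'
def slot(q,y,dx=0):
    C,S=np.cos(q[2]),np.sin(q[2]);return [q[0]+C*dx-S*y,q[1]+S*dx+C*y]
E
python3 - <<'E'
from h import *
q=(538.9,-249.8,.168);p=slot(q,-44,-1);print(p)
plan([*p,174],np.pi+q[2])
plan([*p,57],np.pi+q[2],[*p,174,np.pi+q[2]])
E
```

```text
[np.float64(545.2713559090257), np.float64(-293.3477418918653)]
rows 2 [0.031, -0.992, 0.001] [0.0003, -0.0002, 0.0006] -> [541.7, -268.6, 174.0]
rows 1 [0.005, -0.208, -0.0] [-0.0, -0.0, -0.0] -> [545.3, -293.3, 174.0]
rows 2 [0.0, -0.0, 0.975] [0.0, 0.0, 0.0] -> [545.3, -293.3, 57.0]
```

Emit:
send_rows --offset '[[0.015,-0.5,0],[0.03,-0.99,0],[0.03,-0.99,0]]' --delta_rot '[[0,0,0.0005],[0,0,0.0005],[0,0,0.0005]]'

```text
time: 12.02
tool_pos: [542.2, -272.2, 174.3]
tcp_rot: [-3.141, -0.0, -2.977]
contact_force: [0.0, 0.2, -1.0]
grip_width: 9.4
finger_force: 30.0
```

Emit:
send_rows --offset '[[0.005,-0.21,0],[0.005,-0.21,0],[0.005,-0.21,0],[0.005,-0.21,0]]' --delta_rot '[[0,0,0],[0,0,0],[0,0,0],[0,0,0]]'

```text
time: 12.52
tool_pos: [545.6, -293.5, 175.2]
tcp_rot: [3.141, -0.0, -2.973]
contact_force: [-0.0, 0.1, -0.1]
grip_width: 9.6
finger_force: 30.0
```

Run:
```python
from h import *
o=get_obs();print(o["tool_pos"],o["tcp_rot"])
c=optics.get_calibration("wrist");optics.capture("wrist");q,*r=fit("rack_short","wrist",(538,-250,.17),c);print(q,r)
plan([*slot(q,-44,-1),174],np.pi+q[2]); plan([545.3,-293.3,57],np.pi+.168)
```

```text
[ 545.63172711 -293.51254074  175.16575168] [ 3.14098051e+00 -1.14141428e-04 -2.97284236e+00]
[ 5.38368e+02 -2.49692e+02  1.65000e-01] [np.float64(0.108), np.float64(9.7), 0.73]
rows 1 [0.007, 0.008, 0.01] [0.0, 0.0, 0.0005] -> [544.6, -293.3, 174.1]
rows 2 [0.002, 0.007, 0.985] [0.0, 0.0, 0.0] -> [545.3, -293.3, 57.1]
```

Emit:
send_rows --offset '[[0,0,0.35],[0.003,0.004,0.63],[0.003,0.004,0.7],[0.003,0.004,0.78],[0.003,0.004,0.86],[0.003,0.004,0.94],[0.003,0.004,0.985],[0.003,0.004,0.985]]' --delta_rot '[[0,0,0],[0,0,0],[0,0,0],[0,0,0],[0,0,0],[0,0,0],[0,0,0],[0,0,0]]'

```text
time: 13.62
tool_pos: [545.0, -294.2, 58.1]
tcp_rot: [3.141, 0.0, -2.974]
contact_force: [-3.7, 6.8, 9.1]
grip_width: 9.8
finger_force: 30.0
```

Emit:
send_rows --offset '[[0,0,0.012],[0,0,0.012]]' --delta_rot '[[0,0,0],[0,0,0]]'

```text
time: 13.88
tool_pos: [545.1, -294.3, 58.0]
tcp_rot: [-3.141, 0.001, -2.974]
contact_force: [-6.7, 8.3, 17.4]
grip_width: 9.7
finger_force: 30.0
```

Emit:
send_rows --offset '[[0,0,0],[0,0,0],[0,0,0]]' --delta_rot '[[0,0,0],[0,0,0],[0,0,0]]' --grip 0.28

```text
time: 14.25
tool_pos: [545.1, -295.1, 55.2]
tcp_rot: [-3.141, 0.0, -2.975]
contact_force: [-0.6, 0.0, -0.8]
grip_width: 25.4
finger_force: 0.0
```

Emit:
send_rows --offset '[[0,0,-0.4],[0,0,-0.9],[0,0,-0.99],[0,0,-0.99]]' --delta_rot '[[0,0,0],[0,0,0],[0,0,0],[0,0,0]]'

```text
time: 14.75
tool_pos: [545.2, -294.9, 174.5]
tcp_rot: [-3.141, 0.001, -2.974]
contact_force: [0.8, 0.7, -0.0]
grip_width: 25.6
finger_force: 0.0
```

Run:
```python
from h import *
o=get_obs();print(o["tool_pos"],o["tcp_rot"])
c=optics.get_calibration("wrist");im=optics.capture("wrist");cv2.imwrite("pics/w7.png",im[...,::-1])
q=(538.9,-249.8,.168)
print(fit("rack_short","wrist",q,c))
for d in finder.silhouettes("short","wrist"):
    m=d["region"]&(im.min(2)>150);ys,xs=np.nonzero(m)
    if len(xs)<50: continue
    P=np.array([at(c,p,83)[:2] for p in zip(xs,ys)])-q[:2];C,S=np.cos(q[2]),np.sin(q[2])
    print(d["confidence"],np.percentile(P@[C,S],[1,50,99]),np.percentile(P@[-S,C],[1,50,99]))
O=np.array([514.56,249.36]);v=np.array([-np.sin(.184),np.cos(.184)])
plan([*(O+44*v),175],np.pi+.184)
```

```text
[ 545.22523209 -294.89756885  174.53400475] [-3.14067372e+00  9.00345184e-04 -2.97437960e+00]
(array([ 5.38310e+02, -2.49675e+02,  1.67000e-01]), np.float64(0.099), np.float64(8.6), 0.76)
0.7 [-39.50137514  -4.98615354  37.31821707] [-45.40396621 -41.05691965 -35.98370746]
rows 2 [-0.102, 0.992, -0.003] [0.0004, -0.0004, -0.0027] -> [536.5, -174.7, 172.7]
rows 2 [-0.12, 0.992, -0.005] [0.0, -0.0, 0.0] -> [528.9, -55.1, 173.4]
rows 2 [-0.12, 0.992, -0.005] [0.0, -0.0, 0.0] -> [521.2, 64.6, 174.0]
rows 2 [-0.119, 0.992, -0.004] [0.0, -0.0, 0.0] -> [513.5, 184.2, 174.5]
rows 2 [-0.108, 0.899, -0.004] [0.0, -0.0, 0.0] -> [506.4, 292.7, 175.0]
```

Board seated, the strip reads at slot -44 with its top at about 83 mm. Next is the short board at y=+44.

Emit:
send_rows --offset '[[-0.05,0.5,0],[-0.1,0.99,0],[-0.1,0.99,0]]' --delta_rot '[[0,0,-0.0025],[0,0,-0.0025],[0,0,-0.0025]]'

```text
time: 15.28
tool_pos: [536.1, -171.6, 172.8]
tcp_rot: [3.138, -0.003, -2.954]
contact_force: [-0.7, -1.3, 0.4]
grip_width: 25.7
finger_force: 0.0
```

Emit:
send_rows --offset '[[-0.06,0.5,0],[-0.12,0.99,0],[-0.12,0.99,0]]' --delta_rot '[[0,0,0],[0,0,0],[0,0,0]]'

```text
time: 15.65
tool_pos: [529.0, -53.3, 173.2]
tcp_rot: [3.14, -0.002, -2.954]
contact_force: [-0.1, -0.5, 0.6]
grip_width: 25.6
finger_force: 0.0
```

Emit:
send_rows --offset '[[-0.06,0.5,0],[-0.12,0.99,0],[-0.12,0.99,0]]' --delta_rot '[[0,0,0],[0,0,0],[0,0,0]]'

```text
time: 16.02
tool_pos: [522.0, 65.3, 173.5]
tcp_rot: [3.141, -0.001, -2.955]
contact_force: [-0.1, 0.1, 0.2]
grip_width: 26.0
finger_force: 0.0
```

Emit:
send_rows --offset '[[-0.06,0.5,0],[-0.12,0.99,0],[-0.12,0.99,0]]' --delta_rot '[[0,0,0],[0,0,0],[0,0,0]]'

```text
time: 16.4
tool_pos: [515.0, 184.1, 173.5]
tcp_rot: [3.142, -0.001, -2.955]
contact_force: [0.3, -0.3, 0.2]
grip_width: 25.5
finger_force: 0.0
```

Emit:
send_rows --offset '[[-0.06,0.45,0],[-0.11,0.9,0],[-0.11,0.9,0],[-0.11,0.9,0],[-0.11,0.9,0]]' --delta_rot '[[0,0,0],[0,0,0],[0,0,0],[0,0,0],[0,0,0]]'

```text
time: 17.02
tool_pos: [508.9, 289.2, 174.1]
tcp_rot: [-3.141, -0.0, -2.961]
contact_force: [0.5, -0.2, -0.5]
grip_width: 25.8
finger_force: 0.0
```

Run:
```python
from h import *
O=np.array([514.56,249.36]);v=np.array([-np.sin(.184),np.cos(.184)])
print(get_obs()["tool_pos"]);plan([*(O+44*v),58],np.pi+.184)
```

```text
[508.85230148 289.1945452  174.12321094]
rows 2 [0.014, 0.032, 0.968] [-0.0001, -0.0001, -0.0006] -> [506.5, 292.6, 58.0]
```

Emit:
send_rows --offset '[[0.014,0.032,0.2],[0.014,0.032,0.5],[0.014,0.032,0.8],[0.014,0.032,0.968],[0.014,0.032,0.968]]' --delta_rot '[[0,0,-0.0005],[0,0,-0.0005],[0,0,-0.0005],[0,0,-0.0005],[0,0,-0.0005]]'

```text
time: 17.65
tool_pos: [505.2, 293.1, 56.8]
tcp_rot: [-3.141, -0.003, -2.957]
contact_force: [-0.0, 0.1, -1.0]
grip_width: 25.8
finger_force: 0.0
```

Emit:
send_rows --offset '[[0,0,0],[0,0,0],[0,0,0],[0,0,0]]' --delta_rot '[[0,0,0],[0,0,0],[0,0,0],[0,0,0]]' --grip 0

```text
time: 18.15
tool_pos: [506.6, 295.0, 59.4]
tcp_rot: [3.141, 0.003, -2.955]
contact_force: [0.6, -2.4, 5.9]
grip_width: 9.7
finger_force: 30.0
```

Emit:
send_rows --offset '[[0,0,-0.25],[0,0,-0.6],[0,0,-0.98],[0,0,-0.98],[0,0,-0.98]]' --delta_rot '[[0,0,0],[0,0,0],[0,0,0],[0,0,0],[0,0,0]]'

```text
time: 18.77
tool_pos: [505.1, 294.8, 175.1]
tcp_rot: [-3.142, -0.001, -2.955]
contact_force: [-0.9, 0.8, -1.6]
grip_width: 9.8
finger_force: 30.0
```

Run:
```python
from h import *
plan([525,-150,175],np.pi+.168)
```

```text
rows 2 [0.141, -0.992, 0.0] [-0.0, -0.0002, 0.0029] -> [510.5, 174.6, 175.1]
rows 2 [0.123, -0.992, 0.0] [-0.0, 0.0, 0.0] -> [515.9, 54.8, 175.1]
rows 2 [0.123, -0.992, 0.001] [-0.0, 0.0, 0.0] -> [521.3, -65.0, 175.0]
rows 2 [0.088, -0.703, 0.0] [-0.0, 0.0, 0.0] -> [525.0, -150.0, 175.0]
```

Emit:
send_rows --offset '[[0.07,-0.5,0],[0.14,-0.99,0],[0.14,-0.99,0]]' --delta_rot '[[0,0,0.003],[0,0,0.003],[0,0,0.003]]'

```text
time: 19.15
tool_pos: [510.5, 171.4, 174.1]
tcp_rot: [-3.141, -0.004, -2.979]
contact_force: [-0.2, 0.3, -0.5]
grip_width: 9.6
finger_force: 30.0
```

Emit:
send_rows --offset '[[0.06,-0.5,0],[0.12,-0.99,0],[0.12,-0.99,0]]' --delta_rot '[[0,0,0],[0,0,0],[0,0,0]]'

```text
time: 19.52
tool_pos: [516.5, 52.9, 174.5]
tcp_rot: [3.141, -0.002, -2.979]
contact_force: [0.5, 0.5, -1.4]
grip_width: 9.6
finger_force: 30.0
```

Emit:
send_rows --offset '[[0.06,-0.5,0],[0.12,-0.99,0],[0.12,-0.99,0]]' --delta_rot '[[0,0,0],[0,0,0],[0,0,0]]'

```text
time: 19.9
tool_pos: [522.5, -65.9, 174.6]
tcp_rot: [3.141, -0.001, -2.978]
contact_force: [-0.5, 0.8, 0.2]
grip_width: 9.8
finger_force: 30.0
```

Emit:
send_rows --offset '[[0.05,-0.4,0],[0.09,-0.7,0],[0.09,-0.7,0],[0.09,-0.7,0]]' --delta_rot '[[0,0,0],[0,0,0],[0,0,0],[0,0,0]]'

```text
time: 20.4
tool_pos: [525.7, -146.5, 175.0]
tcp_rot: [3.14, -0.001, -2.973]
contact_force: [-0.2, -0.1, -0.8]
grip_width: 9.9
finger_force: 30.0
```

Run:
```python
from h import *
o=get_obs();print(o["tool_pos"],o["tcp_rot"])
c=optics.get_calibration("wrist");im=optics.capture("wrist")
cv2.imwrite("pics/w8.png",im[...,::-1])
print(fit("rack_short","wrist",(538.9,-249.8,.168),c))
optics.capture("top");print(fit("rack_long","top",(581,-18,-.163)),fit("rack_short","top",(538.9,-249.8,.168)))
q=(538.9,-249.8,.168);p=slot(q,44,-1);plan([*p,175],np.pi+q[2])
```

```text
[ 525.69956261 -146.50837543  175.02353645] [ 3.13977181e+00 -9.92172556e-04 -2.97302267e+00]
(array([ 5.38044e+02, -2.48925e+02,  1.69000e-01]), np.float64(0.131), np.float64(4.9), 0.88)
(array([ 5.5443e+02, -8.9630e+00, -1.7800e-01]), np.float64(0.397), np.float64(11.5), 0.95) (array([ 5.28594e+02, -2.56515e+02,  4.95000e-01]), np.float64(0.816), np.float64(4.2), 0.68)
rows 1 [0.044, -0.492, 0.006] [0.0001, 0.0, 0.0001] -> [530.5, -206.6, 175.0]
```

View pics/w8.png

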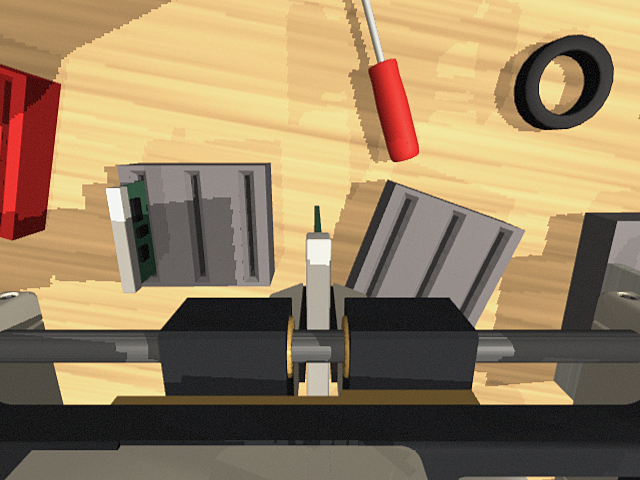

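The rack_short (195,225) holds one upright board. The rack_long appears to have been knocked nearer to the robot (corner now at 390,182), so I'll refit it later. First, a check of the target slot by projection.

Run:
```python
from h import *
c=optics.get_calibration("wrist");q=(538.9,-249.8,.168)
for y in(0,44): print(y,[np.round(proj(c,[*slot(q,y,x),38]),1).tolist() for x in(-49,49)])
for x,y in((-53,60),(53,60)): print(np.round(proj(c,[*slot(q,y,x),38]),1))
print(np.round(slot(q,44,-1),1))
```

```text
0 [[192.6, 170.0], [203.4, 281.4]]
44 [[246.4, 170.0], [252.5, 281.5]]
[265.8 165. ]
[270.6 285.7]
[ 530.6 -206.6]
```

Emit:
send_rows --offset '[[0.02,-0.25,0],[0.04,-0.49,0.005],[0.04,-0.49,0.005],[0.04,-0.49,0.005]]' --delta_rot '[[0,0,0],[0,0,0],[0,0,0],[0,0,0]]'

```text
time: 21.15
tool_pos: [530.6, -206.6, 175.0]
tcp_rot: [3.141, -0.0, -2.974]
contact_force: [1.0, 0.0, -0.9]
grip_width: 9.9
finger_force: 30.0
```

Emit:
send_rows --offset '[[0,0,0.35],[0,0,0.63],[0,0,0.7],[0,0,0.78],[0,0,0.86],[0,0,0.94],[0,0,0.985],[0,0,0.99]]' --delta_rot '[[0,0,0],[0,0,0],[0,0,0],[0,0,0],[0,0,0],[0,0,0],[0,0,0],[0,0,0]]'

```text
time: 22.15
tool_pos: [530.9, -207.0, 59.0]
tcp_rot: [-3.141, 0.001, -2.974]
contact_force: [-9.1, 8.1, 25.5]
grip_width: 9.7
finger_force: 30.0
```

Emit:
send_rows --offset '[[0,0,0.01],[0,0,0.01]]' --delta_rot '[[0,0,0],[0,0,0]]'

```text
time: 22.4
tool_pos: [530.9, -207.0, 59.0]
tcp_rot: [-3.141, 0.002, -2.974]
contact_force: [-10.7, 10.0, 30.0]
grip_width: 9.9
finger_force: 30.0
```

Emit:
send_rows --offset '[[0,0,0],[0,0,0],[0,0,0]]' --delta_rot '[[0,0,0],[0,0,0],[0,0,0]]' --grip 0.28

```text
time: 22.78
tool_pos: [530.9, -207.8, 54.8]
tcp_rot: [-3.141, 0.0, -2.974]
contact_force: [-0.2, 0.1, -0.6]
grip_width: 24.8
finger_force: 0.0
```

Emit:
send_rows --offset '[[0,0,-0.4],[0,0,-0.9],[0,0,-0.99],[0,0,-0.99]]' --delta_rot '[[0,0,0],[0,0,0],[0,0,0],[0,0,0]]'

```text
time: 23.28
tool_pos: [530.9, -207.7, 174.0]
tcp_rot: [-3.141, 0.001, -2.974]
contact_force: [-0.7, 1.0, -0.3]
grip_width: 25.7
finger_force: 0.0
```

Run:
```python
from h import *
o=get_obs();print(o["tool_pos"],o["tcp_rot"])
O=np.array([514.56,249.36]);v=np.array([-np.sin(.184),np.cos(.184)]);
plan([*(O-44*v),175],np.pi+.184)
```

```text
[ 530.91924391 -207.67488479  174.03199146] [-3.14089717e+00  8.46841715e-04 -2.97437619e+00]
rows 2 [-0.147, 0.992, -0.003] [-0.0001, 0.0001, -0.0027] -> [528.5, -87.4, 174.3]
rows 2 [-0.164, 0.992, -0.002] [-0.0, 0.0, 0.0] -> [526.0, 33.3, 174.6]
rows 2 [-0.164, 0.992, -0.003] [-0.0, 0.0, 0.0] -> [523.6, 153.9, 174.9]
rows 1 [-0.072, 0.429, -0.001] [-0.0, 0.0, 0.0] -> [522.7, 206.1, 175.0]
```

Emit:
send_rows --offset '[[-0.07,0.5,0],[-0.145,0.99,0],[-0.145,0.99,0]]' --delta_rot '[[0,0,-0.0027],[0,0,-0.0027],[0,0,-0.0027]]'

```text
time: 23.65
tool_pos: [526.8, -83.7, 171.8]
tcp_rot: [3.139, -0.004, -2.953]
contact_force: [0.7, -0.7, -0.9]
grip_width: 25.5
finger_force: 0.0
```

Emit:
send_rows --offset '[[-0.08,0.5,0],[-0.165,0.99,0],[-0.165,0.99,0]]' --delta_rot '[[0,0,0],[0,0,0],[0,0,0]]'

```text
time: 24.02
tool_pos: [525.0, 35.5, 172.3]
tcp_rot: [3.14, -0.003, -2.953]
contact_force: [0.3, -0.3, -0.7]
grip_width: 25.5
finger_force: 0.0
```

Emit:
send_rows --offset '[[-0.08,0.5,0],[-0.165,0.99,0],[-0.165,0.99,0],[-0.165,0.99,0]]' --delta_rot '[[0,0,0],[0,0,0],[0,0,0],[0,0,0]]'

```text
time: 24.52
tool_pos: [523.6, 151.7, 172.9]
tcp_rot: [-3.141, -0.002, -2.958]
contact_force: [-0.4, -0.6, 0.5]
grip_width: 25.8
finger_force: 0.0
```

Run:
```python
from h import *
o=get_obs();print(o["tool_pos"],o["tcp_rot"])
c=optics.get_calibration("wrist");im=optics.capture("wrist");cv2.imwrite("pics/w9.png",im[...,::-1])
print(fit("rack_long","wrist",(555,-9,-.17),c))
optics.capture("top");print(fit("rack_long","top",(555,-9,-.17)))
optics.capture("scene");print(fit("rack_long","scene",(555,-9,-.17)))
O=np.array([514.56,249.36]);v=np.array([-np.sin(.184),np.cos(.184)]);
plan([*(O-44*v),175],np.pi+.184)
```

```text
[523.6386112  151.74890791 172.86986547] [-3.14081164e+00 -1.75450875e-03 -2.95777716e+00]
None
(array([ 5.49817e+02, -4.06470e+01, -1.77000e-01]), np.float64(0.025), np.float64(13.3), 0.83)
(array([ 5.4914e+02, -4.2791e+01, -1.7300e-01]), np.float64(0.023), np.float64(13.2), 0.89)
rows 1 [-0.072, 0.444, -0.009] [-0.0, 0.0, -0.0002] -> [522.6, 206.2, 175.0]
```

Emit:
send_rows --offset '[[-0.04,0.22,-0.01],[-0.07,0.445,-0.01],[-0.07,0.445,-0.01],[-0.07,0.445,-0.01]]' --delta_rot '[[0,0,0],[0,0,0],[0,0,0],[0,0,0]]'

```text
time: 25.32
tool_pos: [522.0, 206.7, 175.1]
tcp_rot: [-3.141, -0.0, -2.957]
contact_force: [0.7, -0.3, 0.4]
grip_width: 25.6
finger_force: 0.0
```

Run:
```python
from h import *
O=np.array([514.56,249.36]);v=np.array([-np.sin(.184),np.cos(.184)])
print(get_obs()["tool_pos"]);plan([*(O-44*v),58],np.pi+.184)
```

```text
[522.02886088 206.67548596 175.05267384]
rows 2 [-0.004, -0.005, 0.975] [-0.0001, -0.0, 0.0] -> [522.6, 206.1, 58.1]
```

Emit:
send_rows --offset '[[-0.004,-0.005,0.2],[-0.004,-0.005,0.5],[-0.004,-0.005,0.8],[-0.004,-0.005,0.975],[-0.004,-0.005,0.975]]' --delta_rot '[[0,0,0],[0,0,0],[0,0,0],[0,0,0],[0,0,0]]'

```text
time: 25.95
tool_pos: [521.7, 205.6, 56.7]
tcp_rot: [-3.141, -0.004, -2.959]
contact_force: [-0.2, -0.1, 0.7]
grip_width: 25.6
finger_force: 0.0
```

Emit:
send_rows --offset '[[0,0,0],[0,0,0],[0,0,0],[0,0,0]]' --delta_rot '[[0,0,0],[0,0,0],[0,0,0],[0,0,0]]' --grip 0

```text
time: 26.45
tool_pos: [523.3, 207.1, 59.4]
tcp_rot: [3.142, 0.002, -2.957]
contact_force: [-0.8, -0.9, 6.6]
grip_width: 9.9
finger_force: 30.0
```

Emit:
send_rows --offset '[[0,0,-0.25],[0,0,-0.6],[0,0,-0.98],[0,0,-0.98],[0,0,-0.98]]' --delta_rot '[[0,0,0],[0,0,0],[0,0,0],[0,0,0],[0,0,0]]'

```text
time: 27.08
tool_pos: [522.0, 206.9, 175.1]
tcp_rot: [3.142, -0.001, -2.957]
contact_force: [0.7, -0.3, -1.3]
grip_width: 9.6
finger_force: 30.0
```

Run:
```python
from h import *
plan([550,70,175],np.pi-.175)
```

```text
rows 2 [-0.017, -0.992, 0.001] [-0.0, -0.0002, 0.0572] -> [545.8, 90.2, 175.0]
rows 1 [-0.064, -0.16, -0.0] [-0.0, 0.0, -0.0] -> [550.0, 70.0, 175.0]
```

Emit:
send_rows --offset '[[0,-0.4,0],[-0.017,-0.8,0],[-0.017,-0.99,0],[-0.017,-0.99,0],[-0.017,-0.99,0]]' --delta_rot '[[0,0,0.01],[0,0,0.03],[0,0,0.057],[0,0,0.057],[0,0,0.057]]'

```text
time: 27.7
tool_pos: [545.7, 91.1, 174.7]
tcp_rot: [3.142, -0.002, 2.97]
contact_force: [-0.2, 1.0, -0.7]
grip_width: 9.6
finger_force: 30.0
```

Emit:
send_rows --offset '[[-0.06,-0.16,0],[-0.06,-0.16,0],[-0.06,-0.16,0]]' --delta_rot '[[0,0,0],[0,0,0],[0,0,0]]'

```text
time: 28.08
tool_pos: [550.0, 70.5, 175.7]
tcp_rot: [3.141, -0.0, 2.968]
contact_force: [-0.2, -0.8, -0.9]
grip_width: 9.8
finger_force: 30.0
```

Run:
```python
from h import *
o=get_obs();print(o["tool_pos"],o["tcp_rot"])
c=optics.get_calibration("wrist");im=optics.capture("wrist");cv2.imwrite("pics/w10.png",im[...,::-1])
r=fit("rack_long","wrist",(549.5,-41.7,-.175),c);print(r)
if r:
  q=r[0]
  for y in(44,-44): print(y,slot(q,y));plan([*slot(q,y),175],np.pi+q[2])
```

```text
[550.04420344  70.5335358  175.67826522] [ 3.14132715e+00 -1.61187244e-04  2.96810346e+00]
(array([ 5.49579e+02, -4.33330e+01, -1.64000e-01]), np.float64(0.13), np.float64(13.6), 0.81)
44 [np.float64(556.7626965496286), np.float64(0.07661303539635611)]
rows 2 [-0.157, -0.57, 0.006] [0.0, -0.0, -0.0015] -> [556.8, 0.1, 175.0]
-44 [np.float64(542.3953034503713), np.float64(-86.74261303539635)]
rows 2 [-0.124, -0.992, 0.004] [0.0, -0.0, -0.0015] -> [544.2, -49.1, 175.2]
rows 1 [-0.037, -0.312, 0.002] [0.0, -0.0, 0.0] -> [542.4, -86.8, 175.0]
```

Run:
```python
from h import *
c=optics.get_calibration("wrist");im=cv2.imread("pics/w10.png")
for q,col in(((549.5,-42,-.175),(0,0,255)),((549.6,-43.3,-.164),(255,0,0))):
    for y in(-44,0,44):
        a,b=[tuple(int(t) for t in np.round(proj(c,[*slot(q,y,x),38]))) for x in(-64,64)];cv2.line(im,a,b,col,1)
    cv2.polylines(im,[np.array([proj(c,[*slot(q,y,x),38]) for x,y in((-68,-60),(68,-60),(68,60),(-68,60))],np.int32)],True,col,1)
cv2.imwrite("pics/w10c.png",cv2.resize(im[100:340,60:380],None,fx=2.4,fy=2.4))
```

```text
(no output)
```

View pics/w10c.png

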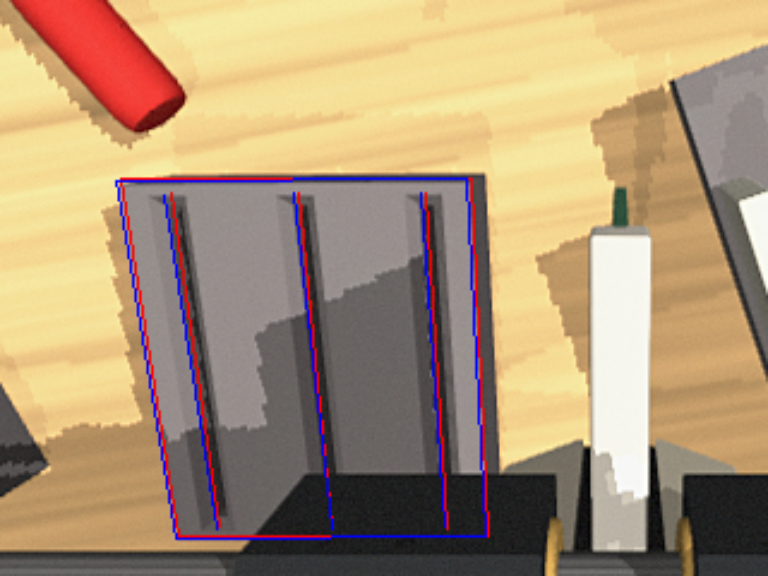

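The red overlay (549.5, -42, -0.175) matches the slots to within about 1 mm. I'll place this one in slot -44.

Run:
```python
from h import *
q=(549.4,-42.4,-.173)
for y in(-44,0,44): print(slot(q,y))
plan([*slot(q,-44),175],np.pi+q[2])
```

```text
[np.float64(541.8259131450458), np.float64(-85.74320256180442)]
[np.float64(549.4), np.float64(-42.4)]
[np.float64(556.9740868549542), np.float64(0.9432025618044335)]
rows 2 [-0.12, -0.992, 0.005] [0.0, -0.0, -0.0] -> [543.7, -49.0, 175.1]
rows 1 [-0.037, -0.304, 0.001] [0.0, -0.0, -0.0] -> [541.8, -85.7, 175.0]
```

Emit:
send_rows --offset '[[-0.06,-0.5,0],[-0.12,-0.99,0.005],[-0.12,-0.99,0.005]]' --delta_rot '[[0,0,0],[0,0,0],[0,0,0]]'

```text
time: 28.55
tool_pos: [543.6, -52.5, 175.1]
tcp_rot: [-3.141, 0.0, 2.963]
contact_force: [-0.6, 1.1, -0.7]
grip_width: 9.7
finger_force: 30.0
```

Emit:
send_rows --offset '[[-0.037,-0.304,0],[-0.037,-0.304,0],[-0.037,-0.304,0],[-0.037,-0.304,0]]' --delta_rot '[[0,0,0],[0,0,0],[0,0,0],[0,0,0]]'

```text
time: 29.05
tool_pos: [541.9, -84.5, 175.1]
tcp_rot: [3.141, -0.0, 2.969]
contact_force: [-0.6, 1.0, -1.2]
grip_width: 9.9
finger_force: 30.0
```

Run:
```python
from h import *
print(get_obs()["tool_pos"]);q=(549.4,-42.4,-.173)
plan([*slot(q,-44),58],np.pi+q[2])
optics.capture("scene");print(fit("rack_long","scene",q))
```

```text
[541.88529072 -84.51349943 175.12206283]
rows 2 [-0.001, -0.011, 0.976] [0.0001, -0.0, 0.0001] -> [541.8, -85.8, 58.0]
(array([ 5.494e+02, -4.240e+01, -1.730e-01]), np.float64(1.0), np.float64(141.5), 0.78)
```

Emit:
send_rows --offset '[[0,-0.01,0.35],[0,-0.01,0.6],[0,-0.01,0.68],[0,-0.01,0.76],[0,-0.01,0.84],[0,-0.01,0.92],[0,-0.01,0.98],[0,-0.01,0.985]]' --delta_rot '[[0,0,0],[0,0,0],[0,0,0],[0,0,0],[0,0,0],[0,0,0],[0,0,0],[0,0,0]]'

```text
time: 30.15
tool_pos: [542.3, -86.9, 58.2]
tcp_rot: [3.141, 0.002, 2.968]
contact_force: [-3.1, 3.9, 15.6]
grip_width: 9.6
finger_force: 30.0
```

Emit:
send_rows --offset '[[0,0,0.01],[0,0,0.01]]' --delta_rot '[[0,0,0],[0,0,0]]'

```text
time: 30.4
tool_pos: [542.4, -86.9, 58.2]
tcp_rot: [3.142, 0.003, 2.968]
contact_force: [-5.2, 4.3, 19.8]
grip_width: 9.5
finger_force: 30.0
```

Emit:
send_rows --offset '[[0,0,0],[0,0,0],[0,0,0]]' --delta_rot '[[0,0,0],[0,0,0],[0,0,0]]' --grip 0.28

```text
time: 30.78
tool_pos: [541.5, -87.2, 55.3]
tcp_rot: [-3.142, -0.001, 2.968]
contact_force: [-0.5, 0.7, 0.2]
grip_width: 25.4
finger_force: 0.0
```

Emit:
send_rows --offset '[[0,0,-0.4],[0,0,-0.9],[0,0,-0.99],[0,0,-0.99]]' --delta_rot '[[0,0,0],[0,0,0],[0,0,0],[0,0,0]]'

```text
time: 31.28
tool_pos: [541.7, -87.2, 174.7]
tcp_rot: [-3.141, 0.001, 2.968]
contact_force: [-0.5, 0.5, -0.3]
grip_width: 25.7
finger_force: 0.0
```

Run:
```python
from h import *
o=get_obs();print(o["tool_pos"])
plan([514.6,249.4,175],np.pi+.184)
```

```text
[541.70337671 -87.15078766 174.66867522]
rows 2 [0.258, 0.992, -0.001] [-0.0001, 0.0001, -0.057] -> [531.8, 35.5, 174.7]
rows 2 [-0.103, 0.992, -0.001] [0.0, 0.0001, 0.0] -> [522.2, 154.7, 174.9]
rows 2 [-0.083, 0.787, -0.001] [0.0, -0.0, 0.0] -> [514.7, 249.4, 175.0]
```

Emit:
send_rows --offset '[[0.1,0.4,0],[0.2,0.8,0],[0.26,0.99,0],[0.26,0.99,0]]' --delta_rot '[[0,0,-0.02],[0,0,-0.045],[0,0,-0.057],[0,0,-0.057]]'

```text
time: 31.78
tool_pos: [530.1, 36.9, 172.5]
tcp_rot: [3.14, -0.004, -2.955]
contact_force: [-0.0, -0.4, -1.0]
grip_width: 25.5
finger_force: 0.0
```

Emit:
send_rows --offset '[[-0.05,0.5,0],[-0.1,0.99,0],[-0.1,0.99,0]]' --delta_rot '[[0,0,0],[0,0,0],[0,0,0]]'

```text
time: 32.15
tool_pos: [520.6, 156.6, 173.1]
tcp_rot: [3.141, -0.002, -2.955]
contact_force: [0.4, 0.1, 0.1]
grip_width: 25.7
finger_force: 0.0
```

Emit:
send_rows --offset '[[-0.04,0.4,0],[-0.083,0.787,0],[-0.083,0.787,0],[-0.083,0.787,0],[-0.083,0.787,0]]' --delta_rot '[[0,0,0],[0,0,0],[0,0,0],[0,0,0],[0,0,0]]'

```text
time: 32.78
tool_pos: [514.3, 247.2, 174.2]
tcp_rot: [-3.141, -0.001, -2.96]
contact_force: [0.0, -0.1, 0.8]
grip_width: 25.4
finger_force: 0.0
```

Run:
```python
from h import *
o=get_obs();print(o["tool_pos"])
plan([514.6,249.4,58],np.pi+.184)
```

```text
[514.34564753 247.21445934 174.15683395]
rows 2 [-0.006, 0.018, 0.968] [-0.0001, -0.0001, -0.0003] -> [514.6, 249.4, 58.0]
```

Emit:
send_rows --offset '[[-0.006,0.018,0.2],[-0.006,0.018,0.5],[-0.006,0.018,0.8],[-0.006,0.018,0.97],[-0.006,0.018,0.97]]' --delta_rot '[[0,0,0],[0,0,0],[0,0,0],[0,0,0],[0,0,0]]'

```text
time: 33.4
tool_pos: [513.5, 249.8, 56.7]
tcp_rot: [-3.141, -0.004, -2.959]
contact_force: [0.3, -0.5, 0.1]
grip_width: 25.4
finger_force: 0.0
```

Emit:
send_rows --offset '[[0,0,0],[0,0,0],[0,0,0],[0,0,0]]' --delta_rot '[[0,0,0],[0,0,0],[0,0,0],[0,0,0]]' --grip 0

```text
time: 33.9
tool_pos: [515.1, 251.4, 59.4]
tcp_rot: [3.141, 0.002, -2.957]
contact_force: [0.4, -1.8, 6.6]
grip_width: 9.4
finger_force: 30.0
```

Emit:
send_rows --offset '[[0,0,-0.25],[0,0,-0.6],[0,0,-0.98],[0,0,-0.98],[0,0,-0.98]]' --delta_rot '[[0,0,0],[0,0,0],[0,0,0],[0,0,0],[0,0,0]]'

```text
time: 34.52
tool_pos: [513.6, 251.2, 175.0]
tcp_rot: [-3.142, -0.001, -2.957]
contact_force: [-0.5, -0.1, -1.4]
grip_width: 9.6
finger_force: 30.0
```

Run:
```python
from h import *
plan([550,70,175],np.pi-.173)
```

```text
rows 2 [-0.014, -0.992, 0.0] [-0.0, -0.0002, 0.0569] -> [537.1, 134.5, 175.0]
rows 2 [-0.198, -0.511, 0.001] [-0.0, 0.0, -0.0] -> [549.9, 70.0, 174.9]
```

Emit:
send_rows --offset '[[0,-0.4,0],[0,-0.8,0],[-0.014,-0.99,0],[-0.014,-0.99,0],[-0.014,-0.99,0]]' --delta_rot '[[0,0,0.005],[0,0,0.03],[0,0,0.057],[0,0,0.057],[0,0,0.057]]'

```text
time: 35.15
tool_pos: [537.0, 135.4, 174.7]
tcp_rot: [-3.141, -0.002, 2.97]
contact_force: [0.3, 0.9, -1.7]
grip_width: 9.8
finger_force: 30.0
```

Emit:
send_rows --offset '[[-0.1,-0.25,0],[-0.2,-0.51,0],[-0.2,-0.51,0],[-0.2,-0.51,0]]' --delta_rot '[[0,0,0],[0,0,0],[0,0,0],[0,0,0]]'

```text
time: 35.65
tool_pos: [550.3, 71.6, 175.4]
tcp_rot: [3.141, -0.001, 2.97]
contact_force: [-1.0, 0.5, -0.5]
grip_width: 9.5
finger_force: 30.0
```

```bash
cat > ov.py <<'E'
from h import *
import sys
def ov(q,name,box=(100,340,60,380)):
    o=get_obs();print(o["tool_pos"],o["tcp_rot"])
    c=optics.get_calibration("wrist");im=optics.capture("wrist")[...,::-1].copy()
    r=fit("rack_long","wrist",q,c);print("wrist",r)
    optics.capture("top");print("top",fit("rack_long","top",q))
    for y in(-44,0,44):
        a,b=[tuple(int(t) for t in np.round(proj(c,[*slot(q,y,x),38]))) for x in(-64,64)];cv2.line(im,a,b,(0,0,255),1)
    cv2.polylines(im,[np.array([proj(c,[*slot(q,y,x),38]) for x,y in((-68,-60),(68,-60),(68,60),(-68,60))],np.int32)],True,(0,0,255),1)
    cv2.imwrite(name,cv2.resize(im[box[0]:box[1],box[2]:box[3]],None,fx=2.4,fy=2.4))
E
python3 - <<'E'
from ov import *
ov((549.4,-42.4,-.173),"pics/w11.png")
q=(549.4,-42.4,-.173);plan([*slot(q,0),175],np.pi+q[2])
E
```

```text
[550.33158771  71.6023847  175.39463494] [ 3.14109502e+00 -8.50570194e-04  2.96953564e+00]
wrist (array([ 5.49224e+02, -4.20640e+01, -1.50000e-01]), np.float64(0.244), np.float64(11.8), 0.81)
top (array([ 5.4948e+02, -4.2142e+01, -1.5900e-01]), np.float64(0.324), np.float64(2.7), 0.77)
rows 2 [-0.153, -0.936, 0.006] [0.0, -0.0, 0.0001] -> [549.4, -42.3, 174.9]
```

View pics/w11.png

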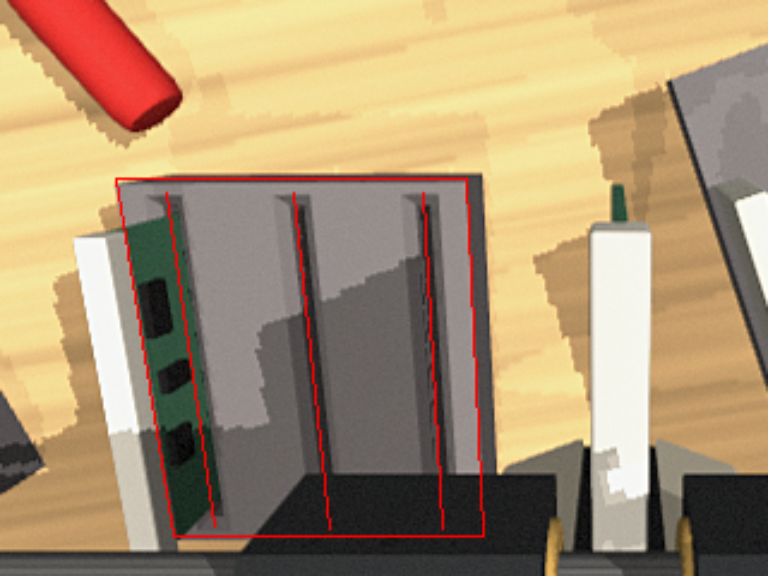

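The rack is unchanged and the first long board stands upright in the left slot. This board goes in the middle slot.

Emit:
send_rows --offset '[[-0.08,-0.45,0],[-0.153,-0.93,0],[-0.153,-0.94,0.005],[-0.153,-0.94,0.005],[-0.153,-0.94,0.005]]' --delta_rot '[[0,0,0],[0,0,0],[0,0,0],[0,0,0],[0,0,0]]'

```text
time: 36.48
tool_pos: [549.3, -42.5, 175.1]
tcp_rot: [3.141, -0.0, 2.969]
contact_force: [0.1, 0.1, -0.5]
grip_width: 9.2
finger_force: 30.0
```

Run:
```python
from h import *
print(get_obs()["tool_pos"]);q=(549.4,-42.4,-.173)
plan([*slot(q,0),58],np.pi+q[2])
```

```text
[549.29793248 -42.48157028 175.13110866]
rows 2 [-0.001, 0.0, 0.976] [0.0001, -0.0, 0.0001] -> [549.4, -42.5, 58.0]
```

Emit:
send_rows --offset '[[0,0,0.35],[0,0,0.6],[0,0,0.68],[0,0,0.76],[0,0,0.84],[0,0,0.92],[0,0,0.98],[0,0,0.985]]' --delta_rot '[[0,0,0],[0,0,0],[0,0,0],[0,0,0],[0,0,0],[0,0,0],[0,0,0],[0,0,0]]'

```text
time: 37.48
tool_pos: [552.0, -43.8, 58.4]
tcp_rot: [3.141, 0.006, 2.968]
contact_force: [4.3, 1.2, 2.3]
grip_width: 9.7
finger_force: 30.0
```

Emit:
send_rows --offset '[[0,0,0.01],[0,0,0.01]]' --delta_rot '[[0,0,0],[0,0,0]]'

```text
time: 37.72
tool_pos: [551.9, -43.8, 57.0]
tcp_rot: [3.141, 0.006, 2.968]
contact_force: [4.9, 0.9, 1.3]
grip_width: 9.4
finger_force: 30.0
```

Emit:
send_rows --offset '[[0,0,0.01],[0,0,0.02],[0,0,0.02]]' --delta_rot '[[0,0,0],[0,0,0],[0,0,0]]'

```text
time: 38.1
tool_pos: [552.0, -43.8, 54.6]
tcp_rot: [3.141, 0.006, 2.968]
contact_force: [5.1, 1.0, 1.6]
grip_width: 9.9
finger_force: 30.0
```

Run:
```python
from h import *
a=optics.capture("wrist")[140:400,160:480,::-1];b=optics.capture("scene")[200:330,240:440,::-1]
a=cv2.resize(a,(480,390));b=cv2.resize(b,(600,390),interpolation=2)[:, :320]
cv2.imwrite("pics/w12.png",np.hstack([a,b]))
```

```text
(no output)
```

View pics/w12.png

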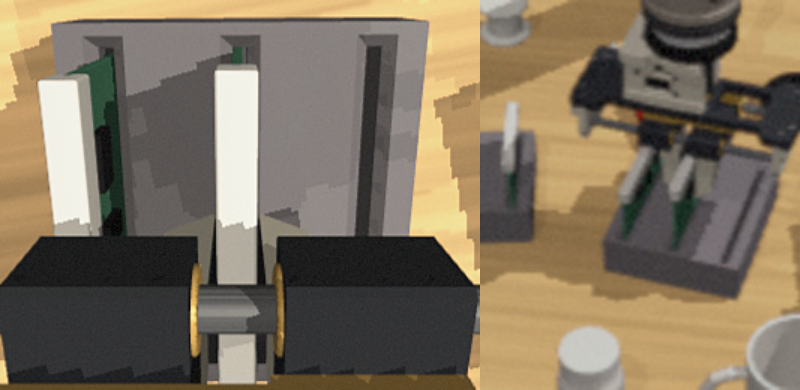

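The picture shows the middle board upright in its slot, but its near end sits about 8 px further toward the robot than its neighbour. It is probably pitched in the grip, so I'll release it to let it drop, then check numerically.

Emit:
send_rows --offset '[[0,0,0],[0,0,0],[0,0,-0.03],[0,0,-0.03]]' --delta_rot '[[0,0,0],[0,0,0],[0,0,0],[0,0,0]]' --grip 0.28

```text
time: 38.7
tool_pos: [549.4, -43.9, 57.2]
tcp_rot: [3.142, 0.0, 2.968]
contact_force: [0.0, -0.4, 0.2]
grip_width: 25.8
finger_force: 0.0
```

Emit:
send_rows --offset '[[0,0,-0.4],[0,0,-0.9],[0,0,-0.99],[0,0,-0.99]]' --delta_rot '[[0,0,0],[0,0,0],[0,0,0],[0,0,0]]'

```text
time: 39.2
tool_pos: [549.4, -43.9, 176.1]
tcp_rot: [3.142, 0.001, 2.968]
contact_force: [0.3, -0.7, 0.5]
grip_width: 25.8
finger_force: 0.0
```

```bash
cat > strips.py <<'E'
from h import *
def strips(target,q,z=83,cam="wrist"):
    """quad corners of each strip in rack frame q (assuming strip top at height z)"""
    c=optics.get_calibration(cam);im=optics.capture(cam)
    C,S=np.cos(q[2]),np.sin(q[2])
    for d in finder.silhouettes(target,cam):
        m=(d["region"]&(im.min(2)>105)&(im.max(2).astype(int)-im.min(2)<60)).astype(np.uint8)
        n,l,s,_=cv2.connectedComponentsWithStats(m)
        if n<2: continue
        ys,xs=np.nonzero(l==1+s[1:,4].argmax())
        P=np.array([at(c,p,z)[:2] for p in zip(xs,ys)])-q[:2];a,b=P@[C,S],P@[-S,C]
        print(target,round(d["confidence"],2),"box",np.round(d["box"]).tolist(),"x",np.round(np.percentile(a,[.5,99.5]),1),"y near/far",np.round(np.median(b[a<a.min()+15]),1),np.round(np.median(b[a>a.max()-15]),1),"w near/far",[round(float(np.ptp(b[k])),1) for k in(a<a.min()+10,a>a.max()-10)])
E
python3 - <<'E'
from strips import *
o=get_obs();print(o["tool_pos"],o["tcp_rot"])
strips("long",(549.4,-42.4,-.173))
E
```

```text
[549.36898406 -43.90934513 176.1159396 ] [3.14155253e+00 1.22127946e-03 2.96774392e+00]
long 0.91 box [251.0, 167.0, 277.0, 291.0] x [-56.2  33.3] y near/far -44.3 -44.4 w near/far [11.2, 11.0]
long 0.76 box [312.0, 163.0, 328.0, 314.0] x [-59.6  50.1] y near/far -0.7 -0.6 w near/far [9.1, 9.3]
```

Emit:
send_rows --offset '[[0.04,0,0.2],[0.04,0,0.45],[0.04,0,0.65],[0.04,0,0.72],[0.04,0,0.74],[0.04,0,0.75],[0.04,0,0.75]]' --delta_rot '[[0,0,0],[0,0,0],[0,0,0],[0,0,0],[0,0,0],[0,0,0],[0,0,0]]' --grip 0

```text
time: 40.17
tool_pos: [545.0, -43.1, 86.3]
tcp_rot: [3.142, 0.001, 2.968]
contact_force: [-0.1, -0.3, 0.2]
grip_width: 0.2
finger_force: 0.0
```

Emit:
send_rows --offset '[[0,0,0.01],[0,0,0.02],[0,0,0.03],[0,0,0.03]]' --delta_rot '[[0,0,0],[0,0,0],[0,0,0],[0,0,0]]'

```text
time: 40.67
tool_pos: [544.7, -43.1, 83.2]
tcp_rot: [3.142, 0.001, 2.968]
contact_force: [-2.2, 1.0, 8.3]
grip_width: 0.3
finger_force: 4.3
```

The strip top is at 83 mm under 8 N, so it is fully seated. Now the last long board, at y=+88.

Emit:
send_rows --offset '[[0,0,-0.4],[0,0,-0.77],[0,0,-0.77]]' --delta_rot '[[0,0,0],[0,0,0],[0,0,0]]'

```text
time: 41.05
tool_pos: [546.6, -43.5, 178.1]
tcp_rot: [-3.141, 0.008, 2.968]
contact_force: [1.6, -0.4, 0.0]
grip_width: 0.5
finger_force: 0.0
```

Run:
```python
from h import *
print(get_obs()["tool_pos"]);plan([498.5,335.9,175],np.pi+.184)
```

```text
[546.58683384 -43.45827423 178.14163501]
rows 2 [0.307, 0.992, 0.006] [-0.0003, 0.0012, -0.0569] -> [530.9, 80.2, 177.1]
rows 2 [-0.057, 0.992, 0.008] [0.0, 0.0, -0.0] -> [515.9, 198.4, 176.2]
rows 2 [-0.058, 0.992, 0.009] [0.0, 0.0, -0.0] -> [501.0, 316.8, 175.1]
rows 1 [-0.009, 0.161, 0.001] [0.0, 0.0, -0.0] -> [498.5, 335.9, 175.0]
```

Emit:
send_rows --offset '[[0.1,0.4,0],[0.2,0.8,0],[0.31,0.99,0],[0.31,0.99,0]]' --delta_rot '[[0,0,-0.02],[0,0,-0.045],[0,0,-0.057],[0,0,-0.057]]' --grip 0.28

```text
time: 41.55
tool_pos: [527.4, 81.9, 173.5]
tcp_rot: [3.141, -0.002, -2.955]
contact_force: [0.3, 0.2, 0.6]
grip_width: 25.3
finger_force: 0.0
```

Emit:
send_rows --offset '[[-0.03,0.5,0],[-0.058,0.99,0],[-0.058,0.99,0]]' --delta_rot '[[0,0,0],[0,0,0],[0,0,0]]'

```text
time: 41.92
tool_pos: [513.0, 200.7, 173.8]
tcp_rot: [3.141, -0.001, -2.955]
contact_force: [0.6, -0.1, 0.3]
grip_width: 25.8
finger_force: 0.0
```

Emit:
send_rows --offset '[[-0.03,0.5,0],[-0.058,0.99,0],[-0.058,0.99,0]]' --delta_rot '[[0,0,0],[0,0,0],[0,0,0]]'

```text
time: 42.3
tool_pos: [498.5, 318.1, 173.7]
tcp_rot: [3.141, -0.0, -2.955]
contact_force: [0.3, -0.1, 0.2]
grip_width: 25.7
finger_force: 0.0
```

Emit:
send_rows --offset '[[-0.01,0.17,0],[-0.01,0.17,0],[-0.01,0.17,0],[-0.01,0.17,0],[-0.01,0.17,0]]' --delta_rot '[[0,0,0],[0,0,0],[0,0,0],[0,0,0],[0,0,0]]'

```text
time: 42.92
tool_pos: [496.2, 336.3, 174.7]
tcp_rot: [3.142, 0.0, -2.958]
contact_force: [-0.1, 0.5, -0.3]
grip_width: 25.7
finger_force: 0.0
```

Run:
```python
from strips import *
print(get_obs()["tool_pos"],get_obs()["tcp_rot"]);plan([498.5,335.9,58],np.pi+.184)
strips("long",(514.56,249.36,.184))
```

```text
[496.24884873 336.30252952 174.65764041] [ 3.14158829e+00  1.40929435e-04 -2.95795198e+00]
rows 2 [-0.018, -0.007, 0.972] [0.0, 0.0, -0.0001] -> [498.5, 335.9, 58.0]
long 0.57 box [309.0, 172.0, 326.0, 320.0] x [-52.2  56.6] y near/far 88.3 87.5 w near/far [9.1, 9.4]
```

Emit:
send_rows --offset '[[-0.036,-0.007,0.2],[-0.036,-0.007,0.5],[-0.036,-0.007,0.8],[-0.036,-0.007,0.965],[-0.036,-0.007,0.965],[-0.036,-0.007,0.965]]' --delta_rot '[[0,0,0],[0,0,0],[0,0,0],[0,0,0],[0,0,0],[0,0,0]]'

```text
time: 43.78
tool_pos: [501.1, 337.1, 59.8]
tcp_rot: [3.141, 0.002, -2.957]
contact_force: [-0.2, -0.9, 0.7]
grip_width: 25.8
finger_force: 0.0
```

Emit:
send_rows --offset '[[0,0,0],[0,0,0],[0,0,0],[0,0,0]]' --delta_rot '[[0,0,0],[0,0,0],[0,0,0],[0,0,0]]' --grip 0

```text
time: 44.28
tool_pos: [500.9, 337.0, 59.6]
tcp_rot: [3.141, 0.001, -2.957]
contact_force: [0.1, 0.0, 5.9]
grip_width: 10.0
finger_force: 30.0
```

Emit:
send_rows --offset '[[0,0,-0.2],[0,0,-0.5],[0,0,-0.8],[0,0,-0.97],[0,0,-0.97],[0,0,-0.97]]' --delta_rot '[[0,0,0],[0,0,0],[0,0,0],[0,0,0],[0,0,0],[0,0,0]]'

```text
time: 45.02
tool_pos: [499.9, 336.4, 173.7]
tcp_rot: [-3.141, -0.002, -2.957]
contact_force: [0.0, 0.2, -1.4]
grip_width: 9.5
finger_force: 30.0
```

Run:
```python
from strips import *
plan([560,110,175],np.pi-.173)
strips("long",(514.56,249.36,.184),z=83+117)
```

```text
rows 2 [-0.075, -0.992, -0.005] [-0.0002, -0.0003, 0.0569] -> [530.5, 221.0, 174.4]
rows 2 [-0.402, -0.869, -0.005] [0.0, -0.0, -0.0] -> [560.0, 110.0, 174.9]
long 0.74 box [303.0, 179.0, 330.0, 394.0] x [-54.9  -0.3] y near/far 87.8 87.8 w near/far [10.2, 9.1]
```

Emit:
send_rows --offset '[[0,-0.4,0],[-0.04,-0.8,0],[-0.075,-0.99,0],[-0.075,-0.99,0],[-0.075,-0.99,0]]' --delta_rot '[[0,0,0.01],[0,0,0.03],[0,0,0.057],[0,0,0.057],[0,0,0.057]]'

```text
time: 45.75
tool_pos: [530.6, 222.2, 174.5]
tcp_rot: [3.142, -0.001, 2.97]
contact_force: [-0.7, -0.4, -0.4]
grip_width: 9.7
finger_force: 30.0
```

Emit:
send_rows --offset '[[-0.2,-0.43,0],[-0.4,-0.87,0],[-0.4,-0.87,0],[-0.4,-0.87,0]]' --delta_rot '[[0,0,0],[0,0,0],[0,0,0],[0,0,0]]'

```text
time: 46.25
tool_pos: [560.0, 111.6, 174.9]
tcp_rot: [3.141, -0.001, 2.969]
contact_force: [-0.0, 0.0, -1.6]
grip_width: 9.7
finger_force: 30.0
```

```bash
cat > mfit.py <<'E'
from h import *
def mfit(n,board,cam,q0,rowmax=293,verbose=True):
    c=optics.get_calibration(cam);im=optics.capture(cam);best=None
    care=np.ones((480,640),bool)
    if cam=="wrist": care[rowmax:]=False
    for d in finder.silhouettes(board,cam):
        care&=~(cv2.dilate(d["region"].astype(np.uint8),np.ones((9,9)))>0)
    rs=finder.silhouettes(n,cam)
    p0=proj(c,[q0[0],q0[1],30])
    rs=[d for d in rs if d["box"][0]<p0[0]<d["box"][2] and d["box"][1]<p0[1]<d["box"][3]]
    if not rs: print(cam,"none");return
    m=rs[0]["region"]
    def cost(q):
        h=hull(c,n,q);s=np.zeros((1920,2560),np.uint8);cv2.fillConvexPoly(s,np.round(h*4+1.5).astype(np.int32),255)
        s=cv2.resize(s,(640,480),interpolation=cv2.INTER_AREA)/255.
        return np.abs(s-m)[care].sum()/m[care].sum()
    q0=np.array(q0,float)
    r=minimize(cost,q0,method="Nelder-Mead",options=dict(initial_simplex=[q0+[-4,-4,-.03],q0+[8,0,0],q0+[0,8,0],q0+[0,0,.06]],maxiter=100))
    print(cam,np.round(r.x,3),"cost",round(r.fun,3),"at q0",round(cost(q0),3));return r.x
E
python3 - <<'E'
from mfit import *
print(get_obs()["tool_pos"],get_obs()["tcp_rot"])
q0=(549.4,-42.4,-.173)
for cam in("wrist","top","scene"): mfit("rack_long","long",cam,q0)
E
```

```text
[559.97513457 111.61608894 174.88883134] [ 3.14098404e+00 -7.00906480e-04  2.96931402e+00]
wrist [ 5.454e+02 -4.640e+01 -2.030e-01] cost inf at q0 nan
top [ 5.49646e+02 -4.17110e+01 -1.74000e-01] cost 0.027 at q0 0.033
scene [ 5.49829e+02 -4.27860e+01 -1.59000e-01] cost 0.028 at q0 0.035mfit.py:16: RuntimeWarning: divide by zero encountered in scalar divide
  return np.abs(s-m)[care].sum()/m[care].sum()
mfit.py:16: RuntimeWarning: invalid value encountered in scalar divide
  return np.abs(s-m)[care].sum()/m[care].sum()
  np.max(np.abs(fsim[0] - fsim[1:])) <= fatol):
```

Run:
```python
from h import *
q=(549.6,-42.2,-.172)
print(slot(q,44,1));plan([*slot(q,44,1),175],np.pi+q[2])
```

```text
[np.float64(558.1159843038413), np.float64(0.9796017968754356)]
rows 2 [-0.141, -0.906, 0.001] [0.0, 0.0, -0.0002] -> [558.2, 0.9, 175.0]
```

Emit:
send_rows --offset '[[-0.07,-0.45,0],[-0.14,-0.9,0],[-0.14,-0.906,0],[-0.14,-0.906,0],[-0.14,-0.906,0]]' --delta_rot '[[0,0,0],[0,0,0],[0,0,0],[0,0,0],[0,0,0]]'

```text
time: 47.32
tool_pos: [558.1, 1.7, 175.1]
tcp_rot: [3.141, -0.0, 2.969]
contact_force: [0.5, 1.2, -0.3]
grip_width: 10.0
finger_force: 30.0
```

Run:
```python
from h import *
print(get_obs()["tool_pos"]);plan([558.1,1,58],np.pi-.172)
```

```text
[558.05949692   1.73157407 175.12151141]
rows 2 [-0.001, -0.006, 0.976] [0.0001, -0.0, -0.0001] -> [558.1, 1.0, 58.0]
```

Emit:
send_rows --offset '[[0,-0.006,0.3],[0,-0.006,0.57],[0,-0.006,0.66],[0,-0.006,0.74],[0,-0.006,0.82],[0,-0.006,0.9],[0,-0.006,0.965],[0,-0.006,0.965]]' --delta_rot '[[0,0,0],[0,0,0],[0,0,0],[0,0,0],[0,0,0],[0,0,0],[0,0,0],[0,0,0]]'

```text
time: 48.32
tool_pos: [558.3, -0.2, 59.3]
tcp_rot: [3.141, 0.001, 2.968]
contact_force: [1.1, 1.1, -1.2]
grip_width: 9.9
finger_force: 30.0
```

Emit:
send_rows --offset '[[0,0,0.01],[0,0,0.015],[0,0,0.015]]' --delta_rot '[[0,0,0],[0,0,0],[0,0,0]]'

```text
time: 48.7
tool_pos: [558.4, -0.2, 59.2]
tcp_rot: [3.141, 0.002, 2.968]
contact_force: [-3.1, 1.8, 12.8]
grip_width: 9.8
finger_force: 30.0
```

Seated (it stops at z = 59.2 with 13 N). I'll release, lift and check all boards before closing the bar.

Emit:
send_rows --offset '[[0,0,0],[0,0,0],[0,0,0]]' --delta_rot '[[0,0,0],[0,0,0],[0,0,0]]' --grip 0.28

```text
time: 49.08
tool_pos: [557.8, -0.3, 57.2]
tcp_rot: [-3.142, -0.0, 2.968]
contact_force: [0.5, 0.2, -0.7]
grip_width: 25.8
finger_force: 0.0
```

Emit:
send_rows --offset '[[0,0,-0.4],[0,0,-0.9],[0,0,-0.99],[0,0,-0.99],[0,0,-0.99]]' --delta_rot '[[0,0,0],[0,0,0],[0,0,0],[0,0,0],[0,0,0]]'

```text
time: 49.7
tool_pos: [556.9, -0.1, 174.5]
tcp_rot: [-3.142, -0.003, 2.968]
contact_force: [-1.0, 0.5, -0.1]
grip_width: 25.6
finger_force: 0.0
```

Run:
```python
from strips import *
print(get_obs()["tool_pos"])
strips("long",(549.6,-42.2,-.172))
strips("short",(538.9,-249.8,.168),cam="top");strips("short",(538.9,-249.8,.168),cam="scene")
O=np.array([514.56,249.36]);u=np.array([np.cos(.184),np.sin(.184)])
k=O+85*u;print(k);plan([*k,175],np.pi+.184)
```

```text
[ 5.56912300e+02 -9.00742169e-02  1.74466849e+02]
long 0.92 box [186.0, 168.0, 229.0, 297.0] x [-56.4  37.5] y near/far -43.7 -44.3 w near/far [13.0, 12.6]
long 0.88 box [247.0, 165.0, 274.0, 291.0] x [-59.1  32.6] y near/far -0.6 -1.0 w near/far [11.2, 11.4]
long 0.59 box [311.0, 168.0, 329.0, 318.0] x [-53.6  55.4] y near/far 43.6 42.8 w near/far [9.8, 8.6]
long 0.44 box [416.0, 26.0, 640.0, 325.0] x [-138.    27.9] y near/far 233.7 184.2 w near/far [30.7, 11.4]
short 0.63 box [423.0, 220.0, 433.0, 258.0] x [-26.   38.3] y near/far -37.1 -37.4 w near/far [6.4, 10.0]
short 0.58 box [386.0, 226.0, 396.0, 263.0] x [-40.5  26.1] y near/far 47.9 47.9 w near/far [9.7, 9.4]
short 0.68 box [248.0, 236.0, 251.0, 268.0] x [-37.8  46.8] y near/far 43.8 44.7 w near/far [8.2, 8.0]
[598.12517498 264.91189796]
rows 2 [0.022, 0.992, 0.002] [0.0, -0.0002, -0.057] -> [575.7, 117.5, 175.3]
rows 3 [-0.345, 0.992, 0.003] [0.0, 0.0, 0.0] -> [594.6, 242.1, 175.0]
rows 1 [-0.064, 0.181, 0.0] [0.0, 0.0, 0.0] -> [598.2, 264.9, 175.0]
```

Emit:
send_rows --offset '[[0.01,0.4,0],[0.02,0.8,0],[0.02,0.99,0],[0.02,0.99,0]]' --delta_rot '[[0,0,-0.02],[0,0,-0.045],[0,0,-0.057],[0,0,-0.057]]' --grip 0.6

```text
time: 50.5
tool_pos: [576.0, 118.7, 175.9]
tcp_rot: [3.141, -0.0, -2.955]
contact_force: [0.2, 0.4, 0.0]
grip_width: 54.6
finger_force: 0.0
```

Emit:
send_rows --offset '[[-0.17,0.5,0],[-0.345,0.99,0],[-0.345,0.99,0],[-0.345,0.99,0]]' --delta_rot '[[0,0,0],[0,0,0],[0,0,0],[0,0,0]]'

```text
time: 51.0
tool_pos: [594.9, 240.5, 175.9]
tcp_rot: [-3.141, -0.001, -2.958]
contact_force: [-0.4, 0.7, 0.7]
grip_width: 54.9
finger_force: 0.0
```

Emit:
send_rows --offset '[[-0.064,0.18,0],[-0.064,0.18,0],[-0.064,0.18,0],[-0.064,0.18,0]]' --delta_rot '[[0,0,0],[0,0,0],[0,0,0],[0,0,0]]'

```text
time: 51.5
tool_pos: [598.7, 262.9, 176.4]
tcp_rot: [-3.141, -0.0, -2.959]
contact_force: [-0.1, 0.2, 0.2]
grip_width: 54.9
finger_force: 0.0
```

Run:
```python
from h import *
c=optics.get_calibration("wrist");optics.capture("wrist")
print([np.round(at(c,d["uv"],117),1) for d in finder.pinpoint("bar_knob","wrist")])
print(get_obs()["tool_pos"],get_obs()["tcp_rot"]);plan([598.1,264.9,104],np.pi+.184)
for t in("long","short"): print(t,[(d["confidence"],np.round(at(c,d["uv"],8)).tolist()) for d in finder.pinpoint(t,"wrist")])
```

```text
[array([601.6, 266.7, 117. ])]
[598.70231476 263.45515662 176.47597321] [-3.14156504e+00  8.50440774e-05 -2.95822521e+00]
rows 2 [0.003, 0.013, 0.604] [-0.0, 0.0, -0.0001] -> [598.1, 264.9, 104.0]
long []
short []
```

Emit:
send_rows --offset '[[0,0.013,0.2],[0,0.013,0.4],[0,0.013,0.55],[0,0.013,0.6],[0,0.013,0.6]]' --delta_rot '[[0,0,0],[0,0,0],[0,0,0],[0,0,0],[0,0,0]]'

```text
time: 52.32
tool_pos: [598.5, 265.8, 104.4]
tcp_rot: [3.142, 0.0, -2.957]
contact_force: [-0.0, -0.1, -0.4]
grip_width: 55.3
finger_force: 0.0
```

Emit:
send_rows --offset '[[0,0,0],[0,0,0],[0,0,0],[0,0,0],[0,0,0],[0,0,0]]' --delta_rot '[[0,0,0],[0,0,0],[0,0,0],[0,0,0],[0,0,0],[0,0,0]]' --grip 0

```text
time: 53.08
tool_pos: [598.5, 265.0, 104.5]
tcp_rot: [-3.141, 0.0, -2.958]
contact_force: [-0.7, -4.7, 0.5]
grip_width: 15.5
finger_force: 30.0
```

Emit:
send_rows --offset '[[0.05,0,0],[0.15,0,0],[0.3,0,0],[0.42,0,0],[0.55,0,0],[0.65,0,0],[0.71,0,0],[0.715,0,0]]' --delta_rot '[[0,0,0],[0,0,0],[0,0,0],[0,0,0],[0,0,0],[0,0,0],[0,0,0],[0,0,0]]'

```text
time: 54.08
tool_pos: [514.8, 250.2, 104.5]
tcp_rot: [3.141, 0.003, -2.957]
contact_force: [6.3, -2.5, -2.2]
grip_width: 15.8
finger_force: 30.0
```

```bash
cat > bar.py <<'E'
from h import *
o=get_obs();print(o["tool_pos"],o["contact_force"])
O=np.array([514.56,249.36]);u=np.array([np.cos(.184),np.sin(.184)]);v=np.array([-u[1],u[0]])
print("tcp rel x",(o["tool_pos"][:2]-O)@u)
c=optics.get_calibration("wrist");im=optics.capture("wrist")
g=cv2.GaussianBlur(cv2.cvtColor(im,cv2.COLOR_RGB2GRAY),(3,3),0).astype(int)
print("knob",[(round(d["confidence"],2),round(float((at(c,d["uv"],117)[:2]-O)@u),1)) for d in finder.pinpoint("bar_knob","wrist")])
# profile across the bar plane z=97 at several rack y
for y in(-100,-66,66,100):
    xs=np.arange(-30,120,1.);P=[proj(c,[*(O+x*u+y*v),97]) for x in xs]
    val=np.array([g[int(round(p[1])),int(round(p[0]))] if 0<=p[0]<639.4 and 0<=p[1]<479.4 else 0 for p in P])
    d=np.diff(val);print(y,[(int(xs[i]),int(d[i])) for i in np.where(np.abs(d)>22)[0]])
E
python3 bar.py
```

```text
[514.81301539 250.23289552 104.48945179] [ 6.27553597 -2.46388724 -2.17296546]
tcp rel x 0.40845244192416114
knob [(0.59, 2.1), (0.49, -33.2)]
-100 [(-13, 23), (-9, 53), (-8, 27), (6, -39), (7, -87), (18, -37), (38, 66), (39, 27), (59, -29), (60, -57), (66, -37), (94, 68)]
-66 [(-9, 36), (-8, 26), (-2, 25), (-1, -78), (0, -89), (60, 32), (66, -39), (94, 68)]
66 [(-10, 27), (-8, 61), (-7, 53), (-1, -85), (0, -150), (55, 39), (65, -50)]
100 [(-7, 84), (8, -67), (9, -90), (18, -47), (65, -61), (117, 35), (118, 67)]
```

Emit:
send_rows --offset '[[0.015,0,0],[0.03,0,0],[0.03,0,0],[0.03,0,0]]' --delta_rot '[[0,0,0],[0,0,0],[0,0,0],[0,0,0]]'

```text
time: 54.68
tool_pos: [514.8, 250.2, 104.6]
tcp_rot: [3.141, 0.01, -2.958]
contact_force: [16.3, -0.4, -10.8]
grip_width: 15.3
finger_force: 30.0
```

At the home stop (no movement, force rising). I'll unload, release and lift clear.

Emit:
send_rows --offset '[[-0.02,0,0],[-0.03,0,0],[-0.03,0,0]]' --delta_rot '[[0,0,0],[0,0,0],[0,0,0]]'

```text
time: 55.05
tool_pos: [514.8, 250.2, 104.4]
tcp_rot: [3.141, 0.002, -2.957]
contact_force: [6.2, -2.4, -1.1]
grip_width: 15.1
finger_force: 30.0
```

Emit:
send_rows --offset '[[0,0,0],[0,0,0],[0,0,0],[0,0,0]]' --delta_rot '[[0,0,0],[0,0,0],[0,0,0],[0,0,0]]' --grip 0.6

```text
time: 55.55
tool_pos: [513.8, 250.2, 104.3]
tcp_rot: [3.141, -0.0, -2.957]
contact_force: [-0.1, -0.3, 0.5]
grip_width: 50.7
finger_force: 0.0
```

Emit:
send_rows --offset '[[0,0,-0.3],[0,0,-0.7],[0,0,-0.99],[0,0,-0.99],[0,0,-0.99],[0,0,-0.99]]' --delta_rot '[[0,0,0],[0,0,0],[0,0,0],[0,0,0],[0,0,0],[0,0,0]]'

```text
time: 56.3
tool_pos: [513.3, 249.8, 221.7]
tcp_rot: [-3.141, -0.003, -2.957]
contact_force: [0.2, -0.6, 0.0]
grip_width: 55.4
finger_force: 0.0
```

```bash
python3 bar.py
python3 - <<'E'
from mfit import *
from strips import strips
for cam in("top","scene"):
    mfit("rack_long","long",cam,(549.5,-42.2,-.172)); mfit("rack_short","short",cam,(538.9,-249.8,.168))
    for t,z in dict(long=8,short=8,mug=0,jar=0,tape=0,screwdriver=0).items():
        c=optics.get_calibration(cam);print(cam,t,[(round(d["confidence"],2),np.round(at(c,d["uv"],z)).tolist()[:2]) for d in finder.pinpoint(t,cam)])
E
```

```text
[513.32854699 249.83987365 221.67827253] [ 0.17946758 -0.58406494  0.02909555]
tcp rel x -1.1228663530380558
knob [(0.78, 2.2)]
-100 [(-18, -24), (-9, 35), (-8, 35), (6, -32), (7, -26), (51, -53), (52, -60), (70, 27), (76, -26), (116, -31)]
-66 [(-18, -25), (-9, 46), (-8, 76), (6, -25), (7, -47), (8, -29), (116, -29), (117, -23)]
66 [(-8, 89), (-7, 42), (8, -42), (9, -46)]
100 [(-8, 84), (-7, 43), (8, -45), (9, -66), (10, -36), (51, -30), (52, -30)]
top [ 5.50114e+02 -4.09340e+01 -1.49000e-01] cost 0.035 at q0 0.048
top [ 5.38456e+02 -2.48922e+02  1.77000e-01] cost 0.061 at q0 0.069
top long [(0.77, [542.0, -43.0]), (0.75, [542.0, -83.0]), (0.51, [564.0, 1.0])]
top short [(0.81, [328.0, 186.0]), (0.52, [537.0, -208.0]), (0.49, [547.0, -292.0]), (0.4, [374.0, -115.0]), (0.26, [523.0, 245.0])]
top mug [(0.19, [513.0, 250.0])]
top jar [(0.78, [772.0, -98.0])]
top tape [(0.74, [368.0, 38.0])]
top screwdriver [(0.73, [375.0, -119.0])]
scene [ 5.49025e+02 -4.37090e+01 -1.62000e-01] cost 0.041 at q0 0.063
scene [ 5.37638e+02 -2.50139e+02  1.78000e-01] cost 0.043 at q0 0.06
scene long [(0.7, [534.0, -91.0]), (0.68, [539.0, -49.0]), (0.53, [559.0, -3.0])]
scene short [(0.66, [333.0, 188.0]), (0.65, [541.0, -298.0]), (0.62, [526.0, -204.0])]
scene mug [(0.92, [757.0, 66.0])]
scene jar [(0.96, [767.0, -95.0]), (0.6, [769.0, 70.0])]
scene tape [(0.93, [367.0, 35.0])]
scene screwdriver [(0.74, [394.0, -115.0])]
```

The bar is home (centre at 0), all five boards stand in matching slots, and the bystanders have not moved.

```bash
python3 -c "
from plant import ticket
print(ticket.close_job())"
```

```text
the job is handed in; nothing more can be done
None
```

The job is handed in at about 57 s on the robot clock: the three long boards are in the long-slot rack, the two short boards are in the short-slot rack, and the mixed rack's bar was slid right back first and is home again; the hand-in gave no verdict.

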